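# Load camera heads into the test dock

## Task

Get these camera heads ready for the test dock. Take off every lens cap and set each one, open side down, in a well of its own in the wooden cap rack, and stand every camera head in the shuttle tray, yellow stripe towards the robot, in one row butted flush against the red end stop and each other with no gaps. When all that is done, push the shuttle by its yellow plate fully home until the detent clicks in, with the row still closed up; leave the other things on the bench alone.

Things in the scene. Friction and masses are not known exactly. Their poses are not given: they have to be found in the camera images.
- shuttle (a joint): the shuttle's slide, m: 0 = pulled out toward the robot, 0.100 = fully home at the end stop (along the dock's +x). Friction 3 N, plus 4 N at 0.1 m/s. From 0.080 a ridge meets a sprung plunger (5 N more, brief peaks of 20 N when met at speed); past 0.091 the plunger drives it on to 0.100 and holds it: over 0.097 it is latched
- dock: grey camera test dock, fixed to the bench, base 270 (x) x 290 (y) x 12 mm, origin at the centre of its underside, +x away from the robot. Along its far side stand a black contact strip 34 mm high (x 92 to 132 mm) and behind it a white case 65 mm high (x 135 to 195 mm). The aluminium shuttle tray runs on it
- seat (a point): point on the shuttle (moves with it): on the tray floor (22 mm above the bench), at the foot of the red end stop, midway between the tray's long walls. Its axes are the dock's. The channel runs from here 250 mm along -y, is 66 mm wide in x (a camera is 62), with walls 6 mm high flared outward to 14 mm above the floor. The red stop is 30 mm high above the floor; the far (-y) end wall 12 mm
- handle (a point): point on the shuttle (moves with it): middle of the near (-x) face of its yellow push plate, 62 mm above the bench. The plate is 100 mm wide (y), 12 mm thick and reaches from 18 to 78 mm above the bench; the channel's middle is 72 mm further along +x and 125 mm along -y from the red stop is level with the plate's middle
- cam1: dark steel-grey camera head, block 62 (x) x 52 (y) x 38 (z) mm, 0.14 to 0.28 kg, origin at the centre of its underside; on top in the middle a black lens barrel 31 mm across and 20 mm high (58 mm in all), a yellow stripe on the top along its -x edge (the robot's side); wears a lens cap at the start
- cam2: dark steel-grey camera head, block 62 (x) x 52 (y) x 38 (z) mm, 0.14 to 0.28 kg, origin at the centre of its underside; on top in the middle a black lens barrel 31 mm across and 20 mm high (58 mm in all), a yellow stripe on the top along its -x edge (the robot's side); wears a lens cap at the start
- cam3: dark steel-grey camera head, block 62 (x) x 52 (y) x 38 (z) mm, 0.14 to 0.28 kg, origin at the centre of its underside; on top in the middle a black lens barrel 31 mm across and 20 mm high (58 mm in all), a yellow stripe on the top along its -x edge (the robot's side); bare lens, no cap; may be absent
- cam4: dark steel-grey camera head, block 62 (x) x 52 (y) x 38 (z) mm, 0.14 to 0.28 kg, origin at the centre of its underside; on top in the middle a black lens barrel 31 mm across and 20 mm high (58 mm in all), a yellow stripe on the top along its -x edge (the robot's side); bare lens, no cap; may be absent
- cap1: orange round lens cap, a cup open downward, 40 mm across, 26 mm high, wall 2.5 mm, 25 g, origin at the centre of its lower rim; loose (2 mm play) over the lens barrel of cam1, its rim resting on the block's top
- cap2: orange round lens cap, a cup open downward, 40 mm across, 26 mm high, wall 2.5 mm, 25 g, origin at the centre of its lower rim; loose (2 mm play) over the lens barrel of cam2, its rim resting on the block's top
- rack: pale wooden cap rack fixed to the bench, 64 (x) x 190 (y) x 14 (z) mm, origin at the centre of its underside; three round wells 47 mm across and 9 mm deep in a row along y
- rack_hole0 (a point): centre of the mouth of well 0 of the cap rack, 14 mm above the bench, y = -60 mm in the rack's frame; a cap in it stands with its rim 5 mm above the bench and 17 mm of it above the rack
- rack_hole1 (a point): centre of the mouth of well 1 of the cap rack, 14 mm above the bench, y = 0 mm in the rack's frame; a cap in it stands with its rim 5 mm above the bench and 17 mm of it above the rack
- rack_hole2 (a point): centre of the mouth of well 2 of the cap rack, 14 mm above the bench, y = 60 mm in the rack's frame; a cap in it stands with its rim 5 mm above the bench and 17 mm of it above the rack
- driver: red screwdriver, 150 mm, a bystander to leave alone
- dropper: white dropper bottle, 40 mm across, 100 mm high, a bystander to leave alone
- eraser: blue block, 50 x 35 x 20 mm, a bystander to leave alone
- tweezers: steel tweezers, 130 mm, a bystander to leave alone
- brush: brush, 160 mm, a bystander to leave alone
- reel: grey reel, 70 mm across, 22 mm high, a bystander to leave alone
- partsdish: steel parts dish, 70 mm across, 25 mm high, a bystander to leave alone
Things that resemble listed ones, but are neither listed nor needed, are in the scene too. Leave any blue or purple look-alike of the cam1 alone.

How it is judged:
On the way, in this order (a step that is already met when the one before it is completed fails the run):
1. every cap stands in the rack and every camera head in the shuttle, butted flush, with the shuttle not yet pushed home (z of cam1 in the frame of seat between -0.004 and 0.004 m and x of cam1 in the frame of seat between -0.006 and 0.006 m and angle between each of cam1, cam2, cam3, cam4's own z axis and vertical below 0.08 rad and (y of cam1 in the frame of seat above -0.029 m or (y of cam1 in the frame of cam2 between -0.055 and -0.045 m and y of cam2 in the frame of cam1 above 0.045 m) or (y of cam1 in the frame of cam3 between -0.055 and -0.045 m and y of cam3 in the frame of cam1 above 0.045 m) or (y of cam1 in the frame of cam4 between -0.055 and -0.045 m and y of cam4 in the frame of cam1 above 0.045 m)) and z of cam2 in the frame of seat between -0.004 and 0.004 m and x of cam2 in the frame of seat between -0.006 and 0.006 m and (y of cam2 in the frame of seat above -0.029 m or (y of cam2 in the frame of cam1 between -0.055 and -0.045 m and y of cam1 in the frame of cam2 above 0.045 m) or (y of cam2 in the frame of cam3 between -0.055 and -0.045 m and y of cam3 in the frame of cam2 above 0.045 m) or (y of cam2 in the frame of cam4 between -0.055 and -0.045 m and y of cam4 in the frame of cam2 above 0.045 m)) and z of cam3 in the frame of seat between -0.004 and 0.004 m and x of cam3 in the frame of seat between -0.006 and 0.006 m and (y of cam3 in the frame of seat above -0.029 m or (y of cam3 in the frame of cam1 between -0.055 and -0.045 m and y of cam1 in the frame of cam3 above 0.045 m) or (y of cam3 in the frame of cam2 between -0.055 and -0.045 m and y of cam2 in the frame of cam3 above 0.045 m) or (y of cam3 in the frame of cam4 between -0.055 and -0.045 m and y of cam4 in the frame of cam3 above 0.045 m)) and z of cam4 in the frame of seat between -0.004 and 0.004 m and x of cam4 in the frame of seat between -0.006 and 0.006 m and (y of cam4 in the frame of seat above -0.029 m or (y of cam4 in the frame of cam1 between -0.055 and -0.045 m and y of cam1 in the frame of cam4 above 0.045 m) or (y of cam4 in the frame of cam2 between -0.055 and -0.045 m and y of cam2 in the frame of cam4 above 0.045 m) or (y of cam4 in the frame of cam3 between -0.055 and -0.045 m and y of cam3 in the frame of cam4 above 0.045 m)) and (horizontal distance between cap1 and rack_hole0 below 0.007 m or horizontal distance between cap1 and rack_hole1 below 0.007 m or horizontal distance between cap1 and rack_hole2 below 0.007 m) and z of each of cap1, cap2 in the frame of rack below 0.009 m and angle between each of cap1, cap2's own z axis and vertical below 0.15 rad and (horizontal distance between cap2 and rack_hole0 below 0.007 m or horizontal distance between cap2 and rack_hole1 below 0.007 m or horizontal distance between cap2 and rack_hole2 below 0.007 m) and value of joint shuttle below 0.075 m), for 0.2 s.
2. the shuttle is pushed home and the detent has engaged (value of joint shuttle above 0.097 m), for 0.2 s.
At the end, for the whole second after the job is handed in: Shuttle home (over 97 mm); every camera flat in the tray, stripe to the robot, its left side within 3 mm of the red stop or of the next camera; every cap upright in a rack well, within 7 mm of its centre; all at rest (z of cam1 in the frame of seat between -0.004 and 0.004 m and x of cam1 in the frame of seat between -0.006 and 0.006 m and angle between each of cam1, cam2, cam3, cam4's own z axis and vertical below 0.08 rad and (y of cam1 in the frame of seat above -0.029 m or (y of cam1 in the frame of cam2 between -0.055 and -0.045 m and y of cam2 in the frame of cam1 above 0.045 m) or (y of cam1 in the frame of cam3 between -0.055 and -0.045 m and y of cam3 in the frame of cam1 above 0.045 m) or (y of cam1 in the frame of cam4 between -0.055 and -0.045 m and y of cam4 in the frame of cam1 above 0.045 m)) and z of cam2 in the frame of seat between -0.004 and 0.004 m and x of cam2 in the frame of seat between -0.006 and 0.006 m and (y of cam2 in the frame of seat above -0.029 m or (y of cam2 in the frame of cam1 between -0.055 and -0.045 m and y of cam1 in the frame of cam2 above 0.045 m) or (y of cam2 in the frame of cam3 between -0.055 and -0.045 m and y of cam3 in the frame of cam2 above 0.045 m) or (y of cam2 in the frame of cam4 between -0.055 and -0.045 m and y of cam4 in the frame of cam2 above 0.045 m)) and z of cam3 in the frame of seat between -0.004 and 0.004 m and x of cam3 in the frame of seat between -0.006 and 0.006 m and (y of cam3 in the frame of seat above -0.029 m or (y of cam3 in the frame of cam1 between -0.055 and -0.045 m and y of cam1 in the frame of cam3 above 0.045 m) or (y of cam3 in the frame of cam2 between -0.055 and -0.045 m and y of cam2 in the frame of cam3 above 0.045 m) or (y of cam3 in the frame of cam4 between -0.055 and -0.045 m and y of cam4 in the frame of cam3 above 0.045 m)) and z of cam4 in the frame of seat between -0.004 and 0.004 m and x of cam4 in the frame of seat between -0.006 and 0.006 m and (y of cam4 in the frame of seat above -0.029 m or (y of cam4 in the frame of cam1 between -0.055 and -0.045 m and y of cam1 in the frame of cam4 above 0.045 m) or (y of cam4 in the frame of cam2 between -0.055 and -0.045 m and y of cam2 in the frame of cam4 above 0.045 m) or (y of cam4 in the frame of cam3 between -0.055 and -0.045 m and y of cam3 in the frame of cam4 above 0.045 m)) and (horizontal distance between cap1 and rack_hole0 below 0.007 m or horizontal distance between cap1 and rack_hole1 below 0.007 m or horizontal distance between cap1 and rack_hole2 below 0.007 m) and z of each of cap1, cap2 in the frame of rack below 0.009 m and angle between each of cap1, cap2's own z axis and vertical below 0.15 rad and (horizontal distance between cap2 and rack_hole0 below 0.007 m or horizontal distance between cap2 and rack_hole1 below 0.007 m or horizontal distance between cap2 and rack_hole2 below 0.007 m) and linear speed of each of cam1, cam2, cam3, cam4, cap1, cap2 below 0.02 m/s and value of joint shuttle above 0.097 m and velocity of joint shuttle below 0.01 m/s); the robot touches nothing.
It fails at once if a bystander (screwdriver, dropper bottle, blue block, tweezers, brush, reel, parts dish) is moved more than 40 mm (distance of any of driver, dropper, eraser, tweezers, brush, reel, partsdish from where it was at the start of the episode above 0.04 m).
Of cam3, cam4 only 1 to 2 are there at a start; the rules pass over those that are not, and their reading is None.
At some moment in a run one of cam1, cam2, cam3, cam4 may be knocked a few centimetres aside while the robot is not near it.
It also fails if it takes over 210 s, if anything falls off the work surface, if the arm or the gripper's body presses on something with over 40 N, if the wrist force passes 120 N, or if a joint passes its speed limit or range.

## Robot

A 6-joint arm with a two-finger parallel gripper is mounted at the origin on the work surface. World frame = base frame: x ahead of the robot, y to its left, z up, the work surface at z = 0. Lengths are in m, angles in rad, forces in N, time in s.
With the tool pointing down it reaches from about 0.375 to 0.9 m from the base axis. Payload 3.1 kg.
Tool frame: the origin (TCP) lies between the finger pads; the fingertips stand 25 mm ahead of it and the grasp point (between the pads) lies 6 mm ahead of it; x points along the fingers, y is the direction in which the jaws open and shut, and the axes are right-handed (so a half turn about x gives the same grasp; the last joint's range is limited). The gripper opens to 85 mm and grips with 20 to 120 N. Pads are 22 mm wide; open, the fingers measure 114 mm over their backs; the gripper's body (76 mm by 85 mm) begins 54 mm behind the grasp point. The pads swing forward as they close: fully open they stand 13 mm farther back than shut.
Start: joints at [-1.306, 0.527, 1.433, -0, 1.181, -0.178], TCP at [0.268, -0.564, 0.256] pointing down, gripper open.
Joint ranges: [-3.08, 3.08], [-0.75, 2.2], [0.22, 2.44], [-1.43, 4.57], [0, 2.65], [-2.85, 2.85]. Speed limits (rad/s): [2.79, 2.79, 3.14, 3.14, 3.14, 3.14].

## Interface

Orientations are given as a unit quaternion [x, y, z, w].
In Python, from station import manip, viewer, workorder gives the robot as it stands.
- The arm moves only by the shell command python3 -m crank 'ROWS' [FORCE]. ROWS is JSON, one flat list of numbers, 5 for each row, row after row: the opening, from 0 (shut) to 1 (fully open), then the shift along the world's x, y, z in mm, then the turn about the world's z in rad. A call has 1 to 10 rows; each row is the pose to reach, as a shift and turn from the pose commanded when the call began; what a row does not reach only later rows make up. A row lasts 1/8 s, in which the tool goes at most 62.5 mm and 10.7 degrees, less where a joint would pass 70% of its speed; a pose out of reach is approached as far as the arm can. A call with a gripper value outside its range is refused whole. The fingers move at their own pace and stop on an object; FORCE is the grip in N (left out, the last holds). Time passes only in rows, so rows that repeat a pose let the fingers close. It gives the time, the measured TCP pose, the force and the opening at its end, in the units of the state.
- manip.sense(): the state, without advancing time (a new reading comes with each control period).
- viewer.snapshot(name): name is "side" or "top" or "wrist"; returns a dict with "img" (420x560x3 uint8, red, green, blue), "range_z" (420x560 float32, m along the optical axis (not along the pixel's ray), 0 where there is no reading), "fx", "fy", "cx", "cy" (pixels), "k1" (the pictures are not rectified: a ray, as slopes to the right and down, at radius r is drawn at 1 + k1 r^2 times it, then the intrinsics apply), "origin" and "attitude" of the camera in the world. Camera axes: x right, y down, z forward; pixel columns grow to the right and rows downward; lengths in m; the calibration is good to about 2 mm. A picture is of the moment at which its call begins.
- workorder.sign_off(): hands the job in, once; it reports no verdict.
The state is a dict: "t": time; "q": joint angles; "qd": joint speeds; "tau": joint torques, N m; "tcp_pos": TCP position; "tool_rot": TCP orientation; "force": force on the tool from outside, world axes, zero at the start; "ft_torque": the same for the moment, N m; "finger_gap": opening from 0.0 (shut) to 1.0 (fully open).
Only numpy, scipy, OpenCV 4.12 (cv2) and the standard library are available. Lean on these libraries where they do the work, as an engineer would, in place of code of your own. Each camera call takes 0.05 s, during which the arm holds its last target.

## Working session

There is one attempt and no reset: what is moved stays moved. The work goes in short steps, Python scripts to look and compute and a shell command to move; the robot and the scene stay as the last step left them, time stands still between calls to the robot, and variables do not carry over. Pictures are saved under pics/ and viewed, and the job is handed in when it is done.

```bash
ls; mkdir -p pics; cat > h.py <<'E'
import numpy as np, cv2
from scipy.spatial.transform import Rotation as R
from station import manip, viewer, workorder
def snap(n,save=None):
    s=viewer.snapshot(n)
    if save: cv2.imwrite(f'pics/{save}.png',s['img'][:,:,::-1])
    return s
def cloud(s):
    h,w=s['range_z'].shape
    u,v=np.meshgrid(np.arange(w),np.arange(h))
    K=np.array([[s['fx'],0,s['cx']],[0,s['fy'],s['cy']],[0,0,1.]])
    p=np.stack([u.ravel(),v.ravel()],1).astype(np.float64)[:,None]
    n=cv2.undistortPoints(p,K,np.array([s['k1'],0,0,0,0.]))[:,0]
    z=s['range_z'].ravel()
    P=np.c_[n*z[:,None],z]
    a=np.array(s['attitude'])
    Rm=R.from_quat(a).as_matrix() if a.size==4 else a
    W=P@Rm.T+np.array(s['origin'])
    W[z==0]=np.nan
    return W.reshape(h,w,3)
E
python3 - <<'E'
from h import *
for n in['top','side','wrist']:
    s=snap(n,n+'0'); print(n,s['origin'],s['attitude'],s['fx'],s['k1']); np.savez('/tmp/'+n+'0.npz',W=cloud(s),img=s['img'])
print(manip.sense())
E
```

```text
pics
top [ 0.38741991 -0.02782354  1.42346287] [-0.69876094  0.71349774 -0.03198525  0.04038645] 432.7225013990147 -0.04247458010776008
side [ 0.37053416 -0.91831568  0.78724509] [ 0.8980258  -0.08051104  0.03843458 -0.43080206] 388.10724093400614 -0.055086192055164664
wrist [ 0.34399471 -0.52752237  0.37270677] [ 0.8345255  -0.52603934 -0.08817176  0.13811422] 297.8960823983555 -0.02748859127921792
{'t': 0.15, 'q': array([-1.30549137e+00,  5.28256725e-01,  1.43360523e+00,  1.82623672e-05,
        1.18140293e+00, -1.78484853e-01]), 'qd': array([-1.01423489e-03, -1.54276275e-03, -3.78101552e-03, -2.39356032e-04,
        2.91308259e-05, -7.43083173e-04]), 'tau': array([ 2.66584711e-04, -4.42744195e+01, -1.78275865e+01, -2.46101654e-04,
        5.59104155e-03, -8.80123622e-06]), 'tcp_pos': array([ 0.26825814, -0.56394311,  0.25555674]), 'tool_rot': array([-0.68975067, -0.15620745,  0.68979005, -0.1550256 ]), 'force': array([ 0.09945181, -0.37294615,  0.28426661]), 'ft_torque': array([ 0.01350546, -0.02406478,  0.03171012]), 'finger_gap': 1.0013238149836685}
```

View pics/top0.png

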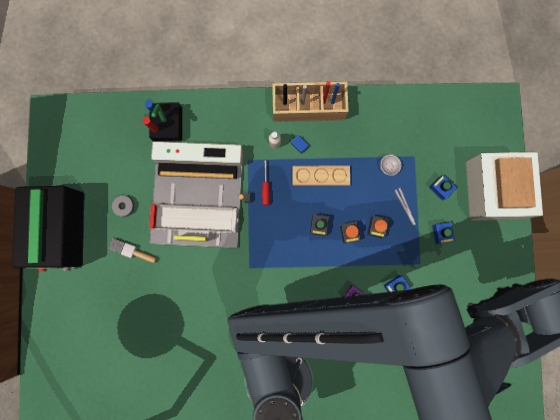

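View pics/side0.png

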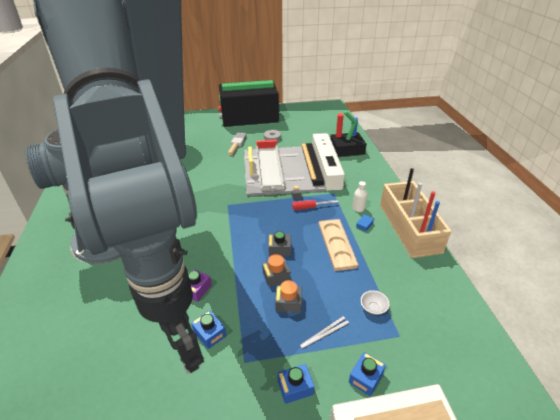

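View pics/wrist0.png

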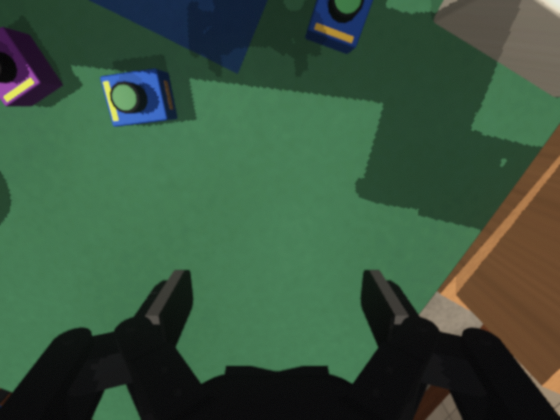

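```bash
python3 - <<'E'
from h import *
d=np.load('/tmp/top0.npz'); im=d['img'][:,:,::-1]; W=d['W']
a=cv2.resize(im[130:290,130:330],None,fx=4,fy=4,interpolation=cv2.INTER_CUBIC)[:600]
b=cv2.resize(im[140:290,270:470],None,fx=4,fy=4,interpolation=cv2.INTER_CUBIC)
cv2.imwrite('pics/a.png',a[:600]);cv2.imwrite('pics/b.png',b)
for u,v in[(320,224),(352,231),(380,226),(307,175),(322,175),(338,175),(200,220),(190,239),(153,216),(398,287),(352,293)]: print(u,v,W[v,u].round(3))
print(R.from_quat(manip.sense()['tool_rot']).as_matrix().round(3))
E
```

```text
320 224 [ 0.493 -0.143  0.058]
352 231 [ 0.469 -0.243  0.062]
380 226 [ 0.482 -0.331  0.068]
307 175 [ 0.662 -0.11   0.001]
322 175 [ 0.66  -0.159  0.007]
338 175 [ 0.659 -0.212  0.009]
200 220 [0.517 0.244 0.026]
190 239 [0.453 0.265 0.079]
153 216 [0.531 0.391 0.05 ]
398 287 [ 0.291 -0.381  0.058]
352 293 [ 0.274 -0.239  0.041]
[[-0.     0.429 -0.903]
 [ 0.002 -0.903 -0.429]
 [-1.    -0.002 -0.   ]]
```

View pics/a.png

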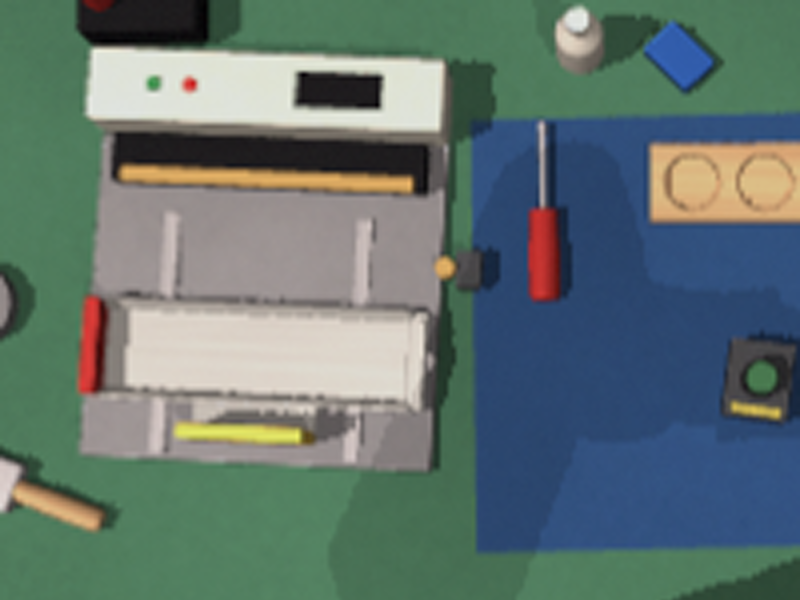

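View pics/b.png

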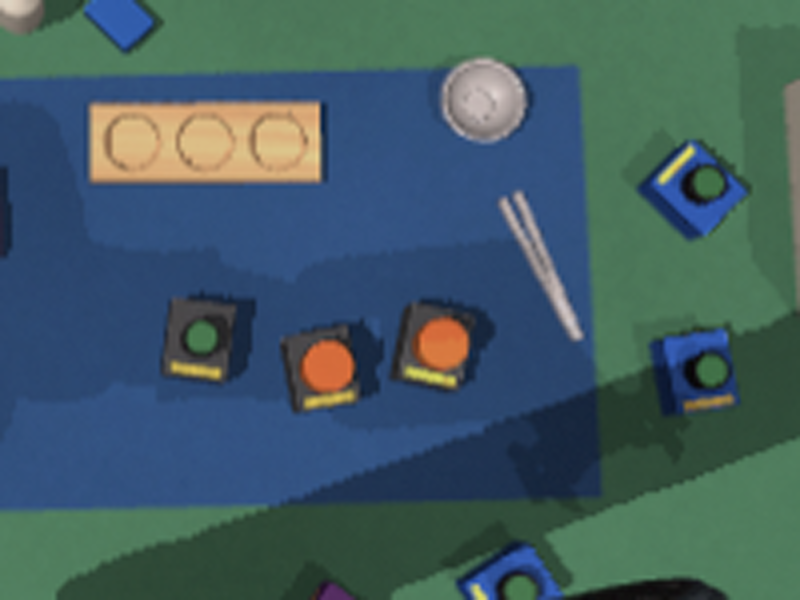

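```bash
python3 -m crank '[1,25,33,8,0.14, 1,50,66,16,0.28, 1,75,99,24,0.42, 1,100,132,32,0.56, 1,125,165,40,0.71, 1,150,198,44,0.85, 1,175,231,44,0.99, 1,195,264,44,1.128, 1,195,264,44,1.128]'; python3 - <<'E'
from h import *
for n in['top','wrist']:
    s=snap(n,n+'1'); np.savez('/tmp/'+n+'1.npz',W=cloud(s),img=s['img'])
print(manip.sense()['tcp_pos'],R.from_quat(manip.sense()['tool_rot']).as_matrix().round(3))
print(R.from_quat(s['attitude']).as_matrix().round(3),s['origin'])
E
```

```text
t: 1.27
tcp_pos: [0.4641, -0.2979, 0.3]
tool_rot: [0.499, 0.502, -0.499, 0.501]
force: [-0.0, -0.4, 0.2]
finger_gap: 1.0
[ 0.46332775 -0.30035808  0.30016114] [[-0.001  1.     0.001]
 [-0.     0.001 -1.   ]
 [-1.    -0.001  0.   ]]
[[ 1.     0.004  0.001]
 [ 0.004 -0.946 -0.324]
 [-0.     0.324 -0.946]] [ 0.46381318 -0.21519301  0.41737428]
```

View pics/top1.png

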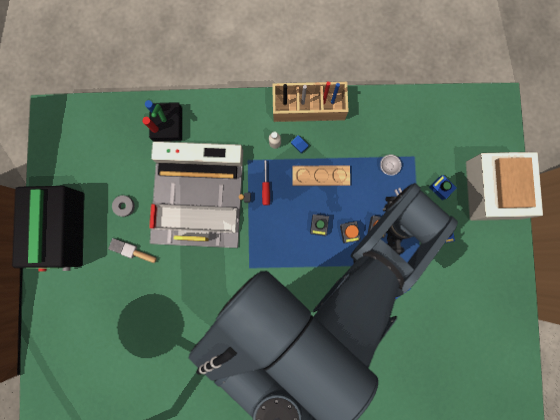

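View pics/wrist1.png

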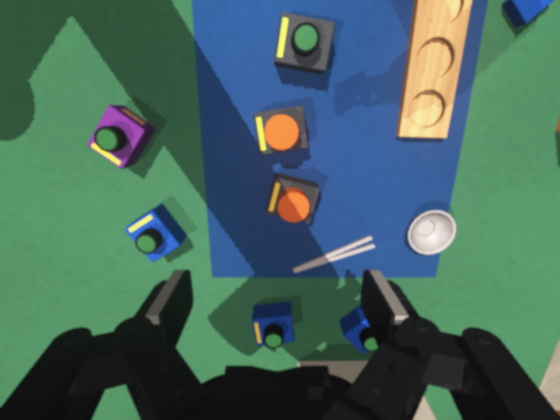

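```bash
cat >> h.py <<'E'
def comps(mask,minn=30):
    n,l,st,c=cv2.connectedComponentsWithStats(mask.astype(np.uint8),connectivity=8)
    return [l==i for i in range(1,n) if st[i,4]>=minn]
def measure(s,zoff=0.0,verbose=True):
    W=cloud(s); im=s['img']; hsv=cv2.cvtColor(im,cv2.COLOR_RGB2HSV)
    z=W[...,2]-zoff; H,S,V=[hsv[...,i].astype(int) for i in range(3)]
    out=[]
    top=(z>0.034)&(z<0.042)
    grey=top&(((S<70)&(V<140))|((H>15)&(H<38)))
    for m in comps(grey,60):
        p=W[m][:,:2].astype(np.float32)
        (cx,cy),(a,b),ang=cv2.minAreaRect(p)
        hull=cv2.convexHull(p)
        y=m&(H>20)&(H<38)&(S>90)
        d=W[y][:,:2].mean(0)-np.array([cx,cy]) if y.any() else [0,0]
        print('block',np.round([cx,cy],4),'size',round(a,4),round(b,4),'ang',round(ang,1),'stripe dir',np.round(np.degrees(np.arctan2(d[1],d[0])),1),'z',np.nanmedian(W[m][:,2]).round(4),'n',m.sum())
    org=(H>3)&(H<15)&(S>170)&(V>120)&(z>0.015)
    for m in comps(org,40):
        zt=np.nanpercentile(W[m][:,2],80)
        t=m&(abs(W[...,2]-zt)<0.003)
        p=W[t][:,:2].astype(np.float32); (c),r=cv2.minEnclosingCircle(p)
        print('cap',np.round(c,4),'mean',p.mean(0).round(4),'r',round(r,4),'ztop',zt.round(4))
    bar=(z>0.054)&(z<0.063)&~org&(H>35)&(H<95)
    for m in comps(bar,30):
        p=W[m][:,:2].astype(np.float32); c,r=cv2.minEnclosingCircle(p)
        print('barrel',np.round(c,4),'r',round(r,4))
    wood=(H>8)&(H<25)&(S>50)&(V>120)&(z>0.009)&(z<0.019)
    for m in comps(wood,150):
        p=W[m][:,:2].astype(np.float32); (c,sz,ang)=cv2.minAreaRect(p); print('rack',np.round(c,4),np.round(sz,4),round(ang,2),'z',np.median(W[m][:,2]).round(4))
E
python3 - <<'E'
from h import *
s=snap('wrist'); measure(s)
W=cloud(s);print(W[270,300],W[100,380])
print('TOP');measure(snap('top'))
E
```

```text
block [ 0.4945 -0.1416] size 0.0518 0.0609 ang 81.1 stripe dir 169.0 z 0.0376 n 1927
block [ 0.4691 -0.2398] size 0.062 0.0517 ang 8.8 stripe dir -171.5 z 0.0377 n 1047
block [ 0.2454 -0.2683] size 0.0111 0.0418 ang 51.9 stripe dir -28.7 z 0.0378 n 191
block [ 0.4853 -0.3308] size 0.052 0.062 ang 76.1 stripe dir 165.0 z 0.0376 n 764
block [ 0.2774 -0.3631] size 0.041 0.0061 ang 32.1 stripe dir 88.6 z 0.0381 n 115
block [ 0.4346 -0.5463] size 0.0095 0.0425 ang 7.7 stripe dir -25.9 z 0.038 n 124
block [ 0.5834 -0.6391] size 0.0043 0.0391 ang 88.0 stripe dir 0.0 z 0.0372 n 79
cap [ 0.4689 -0.24  ] mean [ 0.4692 -0.2398] r 0.0197 ztop 0.0643
cap [ 0.4853 -0.3304] mean [ 0.4854 -0.3297] r 0.0196 ztop 0.0643
barrel [ 0.4945 -0.1411] r 0.0141
barrel [ 0.2623 -0.248 ] r 0.0148
barrel [ 0.2902 -0.3841] r 0.0158
barrel [ 0.4594 -0.5431] r 0.0164
barrel [ 0.6085 -0.5497] r 0.0161
rack [ 0.6591 -0.1686] [0.1582 0.0664] 88.8 z 0.0136
[ 0.50121406 -0.45448893  0.00562609] [ 0.60013232 -0.20330644  0.00069708]
TOP
block [0.681  0.2519] size 0.2574 0.046 ang 85.6 stripe dir 0.0 z 0.0371 n 630
block [ 0.4927 -0.1425] size 0.0516 0.0613 ang 81.3 stripe dir 169.0 z 0.0389 n 173
block [ 0.4682 -0.2412] size 0.0584 0.0516 ang 8.4 stripe dir -168.9 z 0.0384 n 113
cap [ 0.4672 -0.2404] mean [ 0.4682 -0.2393] r 0.0187 ztop 0.0683
barrel [ 0.6098 -0.5505] r 0.0144
barrel [ 0.4935 -0.1433] r 0.0143
rack [ 0.659  -0.1557] [0.1862 0.062 ] 88.92 z 0.0146
```

```bash
python3 -m crank '[0.8,11,-15,-50,0, 0.8,22,-30,-100,0, 0.8,22,-30,-150,0, 0.8,22,-30,-195,0, 0.8,22,-30,-220,0, 0.8,22,-30,-234,0, 0.8,22,-30,-234,0]' 25;  python3 - <<'E'
from h import *
s=snap('wrist','w2'); print(manip.sense()['tcp_pos'],manip.sense()['finger_gap'])
E
```

```text
t: 2.35
tcp_pos: [0.4848, -0.331, 0.0656]
tool_rot: [0.5, 0.5, -0.5, 0.499]
force: [-0.6, -0.5, 0.7]
finger_gap: 0.795
[ 0.48541464 -0.33121875  0.06662025] 0.799414933947489
```

View pics/w2.png

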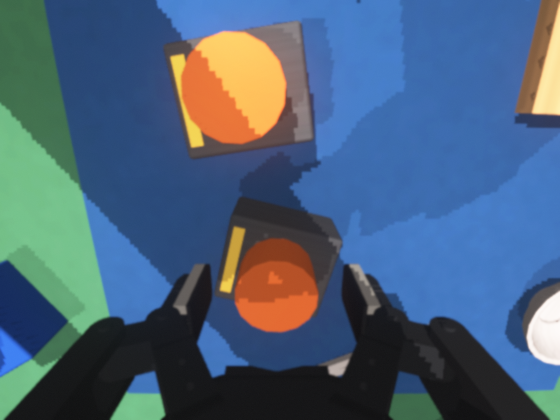

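Cap C sits centred between the jaws (cap at pixel 277,285; pads at 200 and 355). Close and lift.

```bash
python3 -m crank '[0.3,0,0,0,0, 0.3,0,0,0,0, 0.3,0,0,0,0, 0.3,0,0,0,0, 0.3,0,0,15,0, 0.3,0,0,40,0, 0.3,0,0,70,0]' 25;  python3 - <<'E'
from h import *
s=snap('wrist','w3'); print(manip.sense()['tcp_pos'],manip.sense()['finger_gap']);measure(s)
E
```

```text
t: 3.28
tcp_pos: [0.4851, -0.33, 0.1373]
tool_rot: [0.5, 0.501, -0.5, 0.5]
force: [-0.3, -0.5, 0.6]
finger_gap: 0.457
[ 0.48706492 -0.3317073   0.14148542] 0.4571155232329565
block [ 0.4689 -0.2398] size 0.0623 0.0521 ang 8.7 stripe dir -174.2 z 0.0376 n 3180
block [ 0.4852 -0.3304] size 0.0516 0.0612 ang 75.7 stripe dir 165.7 z 0.0377 n 2886
block [ 0.2763 -0.3634] size 0.0423 0.0061 ang 32.2 stripe dir 30.7 z 0.0381 n 299
cap [ 0.4691 -0.2399] mean [ 0.4604 -0.2477] r 0.0197 ztop 0.0642
cap [ 0.4858 -0.3293] mean [ 0.4856 -0.3278] r 0.0202 ztop 0.1335
barrel [ 0.4854 -0.3298] r 0.0133
barrel [ 0.291  -0.3841] r 0.0161
rack [ 0.6583 -0.2078] [0.0801 0.0662] 88.78 z 0.0136
```

View pics/w3.png

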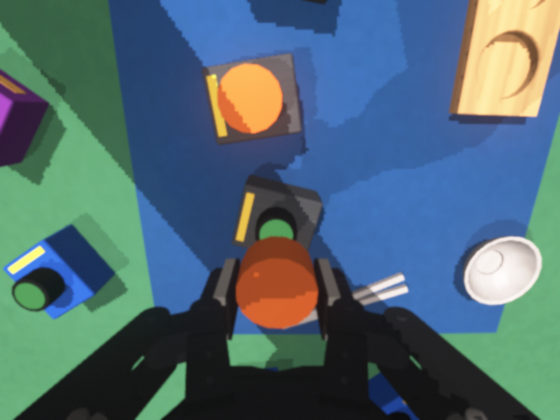

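```bash
python3 -m crank '[0.3,35,23,0,0, 0.3,70,46,0,0, 0.3,105,70,0,0, 0.3,140,93,0,0, 0.3,173,116,0,0, 0.3,173,116,0,0, 0.3,173,116,0,0]' 25;  cat >>h.py <<'E'
def wells(s):
    W=cloud(s); im=s['img']; hsv=cv2.cvtColor(im,cv2.COLOR_RGB2HSV)
    H,S,V=[hsv[...,i].astype(int) for i in range(3)]
    f=(W[...,2]>0.0)&(W[...,2]<0.0085)&(H>8)&(H<25)&(S>50)&(V>60)
    for m in comps(f,60):
        p=W[m][:,:2].astype(np.float32); c,r=cv2.minEnclosingCircle(p); print('well',np.round(c,4),'r',round(r,4),'mean',p.mean(0).round(4),'z',np.median(W[m][:,2]).round(4))
E
python3 - <<'E'
from h import *
s=snap('wrist','w4'); print(manip.sense()['tcp_pos'],manip.sense()['finger_gap']);measure(s);wells(s)
E
```

```text
t: 4.2
tcp_pos: [0.6577, -0.2142, 0.1362]
tool_rot: [0.499, 0.501, -0.5, 0.5]
force: [-0.3, -0.9, -0.5]
finger_gap: 0.458
[ 0.6574138  -0.21467543  0.13621142] 0.4607860643322726
block [ 0.4951 -0.1412] size 0.052 0.0635 ang 80.5 stripe dir 148.4 z 0.0375 n 3990
block [ 0.4699 -0.2395] size 0.0628 0.0517 ang 8.0 stripe dir 156.2 z 0.0374 n 1835
block [ 0.4858 -0.3289] size 0.0508 0.0613 ang 76.8 stripe dir 165.4 z 0.0376 n 1393
cap [ 0.6584 -0.2135] mean [ 0.6584 -0.2121] r 0.0202 ztop 0.1322
cap [ 0.4698 -0.2397] mean [ 0.4706 -0.2391] r 0.0198 ztop 0.064
barrel [ 0.4945 -0.141 ] r 0.0147
barrel [ 0.485  -0.3312] r 0.015
rack [ 0.6599 -0.1532] [0.191  0.0646] 88.99 z 0.0136
well [ 0.8502 -0.1442] r 0.0943 mean [ 0.8504 -0.1343] z 0.0045
well [ 0.661  -0.0925] r 0.024 mean [ 0.6609 -0.0916] z 0.0047
well [ 0.6598 -0.1531] r 0.0237 mean [ 0.6598 -0.1528] z 0.0047
well [ 0.6587 -0.214 ] r 0.0236 mean [ 0.6592 -0.2144] z 0.0047
```

View pics/w4.png

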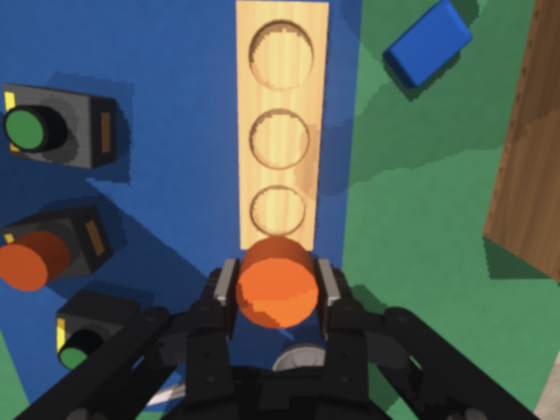

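```bash
python3 -m crank '[0.3,1,0,-35,0, 0.3,1,0,-65,0, 0.3,1,0,-83,0, 0.3,1,0,-91,0, 0.3,1,0,-95,0, 0.3,1,0,-95,0]' 25
```

```text
t: 5.0
tcp_pos: [0.6598, -0.2147, 0.042]
tool_rot: [0.5, 0.5, -0.5, 0.501]
force: [-0.1, 0.1, 0.0]
finger_gap: 0.459
```

```bash
python3 -m crank '[0.3,0,0,-2,0, 0.3,0,0,-2,0,0.3,0,0,-2,0]' 25
```

```text
t: 5.38
tcp_pos: [0.6596, -0.2144, 0.0397]
tool_rot: [0.5, 0.5, -0.5, 0.5]
force: [-0.7, 0.4, 0.2]
finger_gap: 0.457
```

```bash
python3 -m crank '[0.3,0,0,-2,0, 0.3,0,0,-2,0,0.3,0,0,-2,0]' 25
```

```text
t: 5.75
tcp_pos: [0.6596, -0.2145, 0.0378]
tool_rot: [0.5, 0.5, -0.5, 0.5]
force: [-0.2, 1.0, 4.0]
finger_gap: 0.453
```

```bash
python3 -m crank '[0.6,0,0,1,0, 0.7,0,0,1,0, 0.75,0,0,2,0, 0.75,0,0,20,0, 0.75,0,0,50,0, 0.8,0,0,80,0, 0.8,0,0,80,0]' 25;python3 - <<'E'
from h import *
s=snap('wrist','w5'); print(manip.sense()['tcp_pos'],manip.sense()['finger_gap']);measure(s);wells(s)
E
```

```text
t: 6.62
tcp_pos: [0.6617, -0.2155, 0.1217]
tool_rot: [0.501, 0.498, -0.499, 0.503]
force: [0.3, -0.3, -0.2]
finger_gap: 0.798
[ 0.66040699 -0.21491198  0.11971602] 0.7969227515350124
block [ 0.5015 -0.1422] size 0.0519 0.0505 ang 80.4 stripe dir 0.0 z 0.0375 n 3885
block [ 0.4791 -0.2377] size 0.0444 0.052 ang 9.7 stripe dir 0.0 z 0.0374 n 1777
block [ 0.4691 -0.3138] size 0.0592 0.0304 ang 33.2 stripe dir -132.2 z 0.0376 n 1017
cap [ 0.66   -0.2135] mean [ 0.66   -0.2128] r 0.0199 ztop 0.0311
cap [ 0.4723 -0.2407] mean [ 0.479  -0.2419] r 0.0192 ztop 0.0641
barrel [ 0.4975 -0.1426] r 0.0132
barrel [ 0.505  -0.1453] r 0.0105
barrel [ 0.4814 -0.3254] r 0.0127
rack [ 0.6598 -0.1557] [0.1864 0.0646] 88.93 z 0.0136
well [ 0.8517 -0.1472] r 0.0916 mean [ 0.8504 -0.1365] z 0.0045
well [ 0.6609 -0.0926] r 0.0239 mean [ 0.6607 -0.0915] z 0.0047
well [ 0.6599 -0.1532] r 0.0238 mean [ 0.6598 -0.1528] z 0.0047
well [ 0.6588 -0.2139] r 0.0236 mean [ 0.6551 -0.2027] z 0.0048
```

View pics/w5.png

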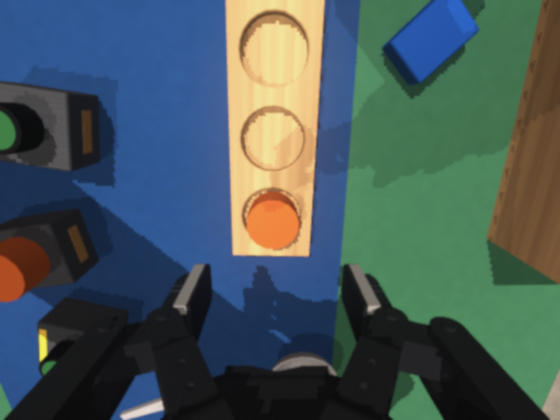

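```bash
python3 -m crank '[0.8,-45,-6,0,0, 0.8,-95,-12,0,0, 0.8,-145,-20,0,0, 0.8,-180,-26,0,0, 0.8,-190,-26,0,0, 0.8,-190,-26,-20,0, 0.8,-190,-26,-40,0, 0.8,-190,-26,-51,0, 0.8,-190,-26,-51,0]' 25;python3 - <<'E'
from h import *
s=snap('wrist','w6'); print(manip.sense()['tcp_pos'],manip.sense()['finger_gap']);measure(s)
E
```

```text
t: 7.8
tcp_pos: [0.4695, -0.24, 0.0654]
tool_rot: [0.5, 0.501, -0.5, 0.5]
force: [0.4, -0.1, 0.1]
finger_gap: 0.799
[ 0.46973858 -0.24025806  0.06597996] 0.7998935970295766
block [ 0.4945 -0.141 ] size 0.052 0.0615 ang 80.8 stripe dir 169.6 z 0.0377 n 10679
block [ 0.4691 -0.239 ] size 0.0615 0.0519 ang 8.3 stripe dir 178.7 z 0.0376 n 4146
block [ 0.4869 -0.308 ] size 0.014 0.0559 ang 82.1 stripe dir 179.5 z 0.0372 n 1056
cap [ 0.6436 -0.2182] mean [ 0.641  -0.2179] r 0.0113 ztop 0.018
cap [ 0.4688 -0.2397] mean [ 0.4691 -0.238 ] r 0.0203 ztop 0.064
barrel [ 0.4947 -0.1414] r 0.0155
rack [ 0.6274 -0.2028] [0.019  0.0943] 9.16 z 0.0122
rack [ 0.6419 -0.2198] [0.0153 0.0426] 17.42 z 0.0133
```

View pics/w6.png

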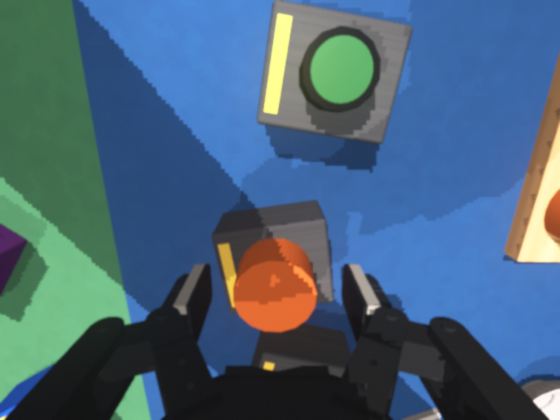

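Centred on cap B (pixel 275,290). Grip, lift, and carry to well 1 (+191, +87).

```bash
python3 -m crank '[0.3,0,0,0,0, 0.3,0,0,0,0, 0.3,0,0,0,0, 0.3,0,0,0,0, 0.3,0,0,15,0, 0.3,0,0,40,0, 0.3,10,5,70,0, 0.3,50,22,70,0, 0.3,95,43,70,0, 0.3,140,65,70,0]' 25
python3 -m crank '[0.3,40,16,0,0, 0.3,51,22,0,0, 0.3,51,22,0,0, 0.3,51,22,-30,0]' 25;python3 - <<'E'
from h import *
s=snap('wrist'); print(manip.sense()['tcp_pos'],manip.sense()['finger_gap']);measure(s);wells(s)
E
```

```text
t: 9.1
tcp_pos: [0.6105, -0.175, 0.1374]
tool_rot: [0.5, 0.5, -0.5, 0.5]
force: [0.1, 0.3, -0.5]
finger_gap: 0.462
t: 9.6
tcp_pos: [0.6608, -0.1547, 0.1086]
tool_rot: [0.5, 0.499, -0.499, 0.502]
force: [-0.8, -0.7, -1.0]
finger_gap: 0.465
[ 0.65700249 -0.15356419  0.10284753] 0.4626717546562194
block [ 0.7695 -0.0187] size 0.0054 0.0247 ang 66.9 stripe dir 0.0 z 0.0382 n 310
block [ 0.4993 -0.1416] size 0.0524 0.0544 ang 80.7 stripe dir 0.0 z 0.0375 n 3526
block [ 0.4699 -0.2387] size 0.0631 0.0522 ang 6.9 stripe dir 171.9 z 0.0375 n 2529
cap [ 0.6614 -0.1537] mean [ 0.6615 -0.1522] r 0.0205 ztop 0.1054
barrel [ 0.4959 -0.1421] r 0.0143
barrel [ 0.5079 -0.1404] r 0.008
barrel [ 0.4698 -0.2402] r 0.0148
rack [ 0.6606 -0.1231] [0.1307 0.0646] 89.07 z 0.0136
rack [ 0.6319 -0.2416] [0.0137 0.0253] 38.83 z 0.0136
well [ 0.8509 -0.119 ] r 0.1194 mean [ 0.8504 -0.1083] z 0.0044
well [ 0.6612 -0.0932] r 0.0239 mean [ 0.661  -0.0928] z 0.0047
well [ 0.6599 -0.1536] r 0.0236 mean [ 0.6598 -0.1517] z 0.0047
```

```bash
python3 -m crank '[0.3,0,0,-30,0, 0.3,0,0,-54,0, 0.3,0,0,-62,0, 0.3,0,0,-66,0, 0.3,0,0,-68,0, 0.3,0,0,-68,0]' 25; python3 -m crank '[0.6,0,0,1,0, 0.7,0,0,1,0, 0.75,0,0,2,0, 0.75,0,0,20,0, 0.75,0,0,50,0, 0.8,-20,0,90,0, 0.8,-20,0,120,0, 0.8,-20,0,120,0]' 25;python3 - <<'E'
from h import *
s=snap('wrist'); print(manip.sense()['tcp_pos'],manip.sense()['finger_gap']);measure(s)
E
```

```text
t: 10.4
tcp_pos: [0.6607, -0.1536, 0.0391]
tool_rot: [0.5, 0.5, -0.5, 0.501]
force: [0.5, 0.3, -0.7]
finger_gap: 0.464
t: 11.4
tcp_pos: [0.6425, -0.1543, 0.1628]
tool_rot: [0.501, 0.498, -0.499, 0.503]
force: [-0.3, 0.2, -0.8]
finger_gap: 0.801
[ 0.64131113 -0.15379441  0.16066824] 0.8019770631310208
block [ 0.7651 -0.0117] size 0.0124 0.0354 ang 41.4 stripe dir 0.0 z 0.0378 n 294
block [ 0.4955 -0.1409] size 0.0518 0.0628 ang 80.6 stripe dir 156.2 z 0.0376 n 2726
block [ 0.4698 -0.2395] size 0.0624 0.0525 ang 8.9 stripe dir 165.9 z 0.0375 n 1878
block [ 0.5046 -0.3467] size 0.0288 0.0192 ang 65.1 stripe dir 0.0 z 0.0375 n 279
cap [ 0.6614 -0.1522] mean [ 0.6614 -0.1515] r 0.0198 ztop 0.0313
cap [ 0.6597 -0.213 ] mean [ 0.6597 -0.2124] r 0.0196 ztop 0.0311
barrel [ 0.495  -0.1422] r 0.0149
barrel [ 0.4697 -0.2402] r 0.0149
rack [ 0.6602 -0.1531] [0.1906 0.0642] 88.83 z 0.0137
```

```bash
python3 -m crank '[0.8,-20,10,50,0, 0.8,-40,60,100,0, 0.8,-55,110,150,0, 0.8,-70,165,170,0, 0.8,-85,220,170,0, 0.8,-100,275,170,0, 0.8,-110,330,170,0, 0.8,-120,385,170,0, 0.8,-120,430,170,0, 0.8,-120,453,170,0]' 25; python3 -m crank '[0.8,0,0,0,0,0.8,0,0,0,0]'; python3 - <<'E'
from h import *
s=snap('wrist','w7'); print(manip.sense()['tcp_pos'],manip.sense()['finger_gap']);np.savez('/tmp/w7.npz',W=cloud(s),img=s['img'])
E
```

```text
t: 12.7
tcp_pos: [0.5195, 0.3016, 0.3271]
tool_rot: [0.498, 0.501, -0.5, 0.501]
force: [0.1, -0.2, 0.1]
finger_gap: 0.801
t: 12.95
tcp_pos: [0.5205, 0.2983, 0.3278]
tool_rot: [-0.499, -0.5, 0.501, -0.5]
force: [-0.1, -0.3, -0.6]
finger_gap: 0.799
[0.52059932 0.29801389 0.32796504] 0.8003898214782383
```

View pics/w7.png

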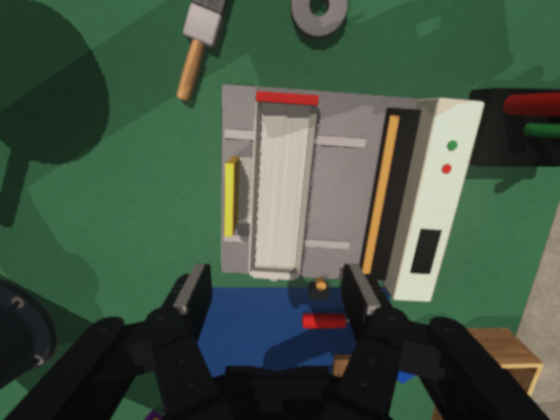

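```bash
cat >>h.py <<'E'
def dockm(s):
    W=cloud(s); hsv=cv2.cvtColor(s['img'],cv2.COLOR_RGB2HSV)
    H,S,V=[hsv[...,i].astype(int) for i in range(3)]; z=W[...,2]
    R_=lambda n,m,k=60:[print(n,np.round(cv2.minAreaRect(W[c][:,:2].astype(np.float32)),4) if 0 else [np.round(q,4) for q in cv2.minAreaRect(W[c][:,:2].astype(np.float32))],'z',np.median(z[c]).round(4),c.sum()) for c in comps(m,k)]
    R_('redtop',((H<6)|(H>172))&(S>130)&(abs(z-.052)<.004),30)
    R_('plate',(H>22)&(H<36)&(S>120)&(abs(z-.078)<.004),30)
    R_('case',(S<60)&(V>120)&(abs(z-.065)<.005))
    R_('floor',(S<60)&(abs(z-.022)<.002),200)
    R_('walltop',(S<60)&(abs(z-.0355)<.0015),40)
E
python3 - <<'E'
from h import *
s=snap('wrist'); dockm(s)
W=cloud(s)
for r in (130,170,210,250):
    print(r,[(c,*W[r,c].round(4)) for c in range(240,330,4)])
E
```

```text
redtop [array([0.5335, 0.3961]), array([0.0117, 0.0764]), np.float64(86.2569)] z 0.0515 619
redtop [array([0.832 , 0.4009]), array([0.0562, 0.023 ]), np.float64(33.2824)] z 0.051 127
plate [array([0.4594, 0.2705]), array([0.0979, 0.0119]), np.float64(85.9224)] z 0.0776 636
case [array([0.7354, 0.2521]), array([0.2898, 0.061 ]), np.float64(86.2545)] z 0.0646 7802
floor [array([0.5727, 0.4905]), array([0.068 , 0.0403]), np.float64(0.4101)] z 0.0217 1334
floor [array([0.525 , 0.2641]), array([0.2501, 0.0664]), np.float64(86.291)] z 0.0217 7322
floor [array([0.4746, 0.2685]), array([0.1003, 0.0181]), np.float64(86.3165)] z 0.0217 794
walltop [array([0.492 , 0.3412]), array([0.1006, 0.0051]), np.float64(86.4884)] z 0.0351 182
walltop [array([0.5685, 0.346 ]), array([0.079 , 0.0047]), np.float64(86.2195)] z 0.035 158
walltop [array([0.699 , 0.3722]), array([0.0142, 0.0257]), np.float64(57.4618)] z 0.0344 79
walltop [array([0.6959, 0.3256]), array([0.0272, 0.0165]), np.float64(76.1307)] z 0.0345 68
walltop [array([0.6915, 0.2864]), array([0.0159, 0.0478]), np.float64(26.2861)] z 0.0344 117

[... 6093 characters left out ...]
64(0.1729), np.float64(0.0225)), (292, np.float64(0.5456), np.float64(0.1726), np.float64(0.0219)), (296, np.float64(0.5519), np.float64(0.1723), np.float64(0.0213)), (300, np.float64(0.5571), np.float64(0.1789), np.float64(0.0345)), (304, np.float64(0.5655), np.float64(0.1674), np.float64(0.0113)), (308, np.float64(0.572), np.float64(0.1676), np.float64(0.0116)), (312, np.float64(0.5785), np.float64(0.1672), np.float64(0.0109)), (316, np.float64(0.5848), np.float64(0.1676), np.float64(0.0118)), (320, np.float64(0.5911), np.float64(0.1682), np.float64(0.0128)), (324, np.float64(0.5978), np.float64(0.1675), np.float64(0.0114)), (328, np.float64(0.6045), np.float64(0.167), np.float64(0.0105))]
```

```bash
python3 -m crank '[0.97,0,-45,-10,0, 0.97,-5,-95,-25,-0.02, 0.97,-10,-145,-40,-0.04, 0.97,-12,-195,-60,-0.06, 0.97,-15,-245,-80,-0.08, 0.97,-20,-295,-100,-0.11, 0.97,-25,-345,-120,-0.13, 0.97,-25,-395,-128,-0.16, 0.97,-25,-430,-128,-0.16, 0.97,-25,-441,-128,-0.16]' 40; python3 -m crank '[0.97,0,0,0,0,0.97,0,0,0,0]'; python3 - <<'E'
from h import *
s=snap('wrist','w8'); print(manip.sense()['tcp_pos'],manip.sense()['finger_gap']);measure(s)
E
```

```text
t: 14.3
tcp_pos: [0.4951, -0.1446, 0.2005]
tool_rot: [0.539, 0.457, -0.539, 0.458]
force: [0.8, 0.4, -0.5]
finger_gap: 0.968
t: 14.55
tcp_pos: [0.495, -0.1404, 0.2004]
tool_rot: [0.538, 0.459, -0.538, 0.459]
force: [-0.4, 0.1, 0.2]
finger_gap: 0.967
[ 0.49504665 -0.14016326  0.20040321] 0.9666488115200357
block [ 0.4949 -0.1412] size 0.052 0.0613 ang 80.3 stripe dir 170.6 z 0.0377 n 2161
block [ 0.4695 -0.2388] size 0.0615 0.0511 ang 8.5 stripe dir -169.7 z 0.0377 n 1555
block [ 0.4852 -0.3293] size 0.0516 0.061 ang 76.7 stripe dir 168.3 z 0.0376 n 1210
cap [ 0.6606 -0.1517] mean [ 0.66   -0.1513] r 0.0199 ztop 0.0311
cap [ 0.6589 -0.2129] mean [ 0.6585 -0.212 ] r 0.0196 ztop 0.0312
barrel [ 0.4949 -0.1417] r 0.0142
barrel [ 0.4694 -0.2398] r 0.0151
barrel [ 0.2599 -0.2402] r 0.0115
barrel [ 0.4854 -0.3279] r 0.0142
barrel [ 0.2832 -0.3789] r 0.0117
rack [ 0.6597 -0.1528] [0.1905 0.0663] 88.62 z 0.0136
```

```bash
python3 -m crank '[0.97,0,0,-45,0, 0.97,0,0,-90,0, 0.97,0,0,-125,0, 0.97,0,0,-145,0, 0.97,0,0,-155,0, 0.97,0,0,-155,0, 0.6,0,0,-155,0,0.6,0,0,-155,0,0.6,0,0,-155,0]' 50; python3 - <<'E'
from h import *
s=snap('wrist','w9'); print(manip.sense()['tcp_pos'],manip.sense()['finger_gap'],manip.sense()['force'])
E
```

```text
t: 15.72
tcp_pos: [0.4959, -0.1415, 0.0466]
tool_rot: [0.538, 0.458, -0.538, 0.459]
force: [-0.5, 1.8, 6.2]
finger_gap: 0.711
[ 0.49583789 -0.141471    0.04659895] 0.7092464759607013 [-0.49217512  1.73315075  6.36620373]
```

View pics/w9.png

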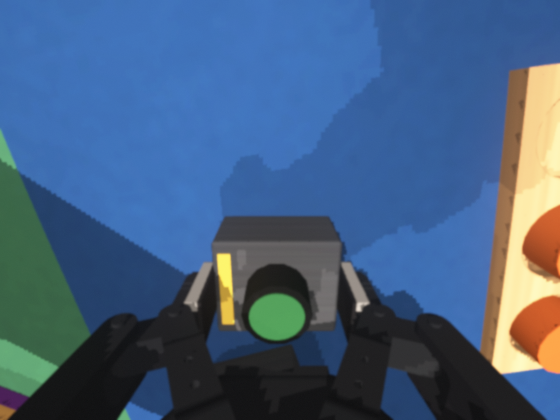

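```bash
python3 -m crank '[0.6,0,0,5,0, 0.6,0,0,25,0, 0.6,0,0,65,0, 0.6,2,20,105,0.01, 0.6,5,60,120,0.02, 0.6,9,105,120,0.04,0.6,12,150,120,0.06]' 50;python3 -m crank '[0.6,3,50,0,0.01, 0.6,7,100,0,0.02, 0.6,11,150,0,0.03, 0.6,15,200,0,0.035, 0.6,18,250,0,0.035, 0.6,21,300,0,0.035, 0.6,23,330,0,0.035, 0.6,24,346,0,0.035, 0.6,24,348,0,0.035, 0.6,24,348,0,0.035]' 50; python3 - <<'E'
from h import *
s=snap('wrist','w10'); t=manip.sense();print(t['tcp_pos'],t['finger_gap'],t['force']); 
Rm=R.from_quat(t['tool_rot']).as_matrix(); print(Rm.round(3)); dockm(s)
W=cloud(s); z=W[...,2]; hsv=cv2.cvtColor(s['img'],cv2.COLOR_RGB2HSV)
for m in comps((z>.152)&(z<.166)&(hsv[...,1]<90),200):
  print([np.round(q,4) for q in cv2.minAreaRect(W[m][:,:2].astype(np.float32))],np.median(z[m]))
E
```

```text
t: 16.65
tcp_pos: [0.5075, 0.0096, 0.166]
tool_rot: [0.524, 0.474, -0.524, 0.475]
force: [-0.2, 0.2, -2.2]
finger_gap: 0.709
t: 17.9
tcp_pos: [0.5312, 0.3554, 0.1651]
tool_rot: [-0.515, -0.484, 0.516, -0.484]
force: [-0.0, -1.1, -1.7]
finger_gap: 0.709
[0.53127541 0.35516301 0.16515314] 0.7095397166588517 [ 0.51113875  0.95815174 -1.44089427]
[[-0.001  0.998 -0.065]
 [-0.001 -0.065 -0.998]
 [-1.    -0.001  0.001]]
redtop [array([0.5335, 0.3962]), array([0.012 , 0.0777]), np.float64(86.17)] z 0.0516 1551
case [array([0.738 , 0.2811]), array([0.2316, 0.0617]), np.float64(86.5306)] z 0.0646 11512
floor [array([0.5724, 0.4935]), array([0.046 , 0.0692]), np.float64(86.83)] z 0.0216 3969
floor [array([0.5314, 0.3644]), array([0.0368, 0.0664]), np.float64(86.3151)] z 0.0217 2825
floor [array([0.5198, 0.1859]), array([0.0569, 0.0668]), np.float64(86.1203)] z 0.0217 1724
walltop [array([0.7127, 0.347 ]), array([0.1039, 0.0099]), np.float64(80.9825)] z 0.0356 281
walltop [array([0.4936, 0.3712]), array([0.0354, 0.0045]), np.float64(86.1529)] z 0.0351 157
walltop [array([0.57 , 0.366]), array([0.0345, 0.0039]), np.float64(86.2505)] z 0.0351 140
walltop [array([0.7039, 0.3637]), array([0.011 , 0.0186]), np.float64(15.2429)] z 0.0344 89
walltop [array([0.6942, 0.3508]), array([0.0085, 0.0156]), np.float64(51.7418)] z 0.0344 58
walltop [array([0.6902, 0.2407]), array([0.0106, 0.0257]), np.float64(42.6664)] z 0.0343 87
walltop [array([0.7049, 0.2311]), array([0.0203, 0.0024]), np.float64(85.8075)] z 0.0357 42
walltop [array([0.4824, 0.2049]), array([0.0469, 0.0042]), np.float64(86.5574)] z 0.0349 116
walltop [array([0.5594, 0.2008]), array([0.0457, 0.0042]), np.float64(86.6535)] z 0.0351 108
[array([0.5316, 0.3559]), array([0.0525, 0.088 ]), np.float64(86.4971)] 0.15614629765249755
```

View pics/w10.png

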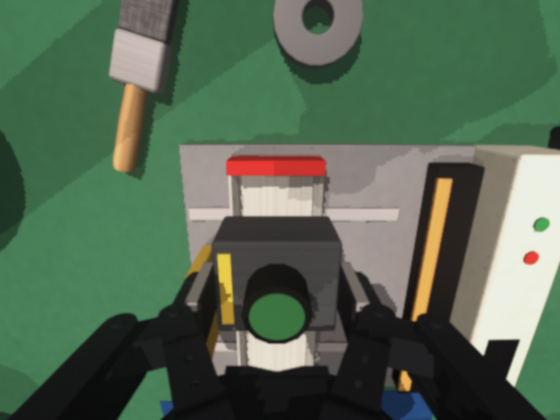

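```bash
python3 -m crank '[0.6,0,0,-40,0, 0.6,0,0,-70,0, 0.6,0,0,-84,0, 0.6,0,0,-92,0, 0.6,0,0,-96,0,0.6,0,0,-97,0,0.6,0,0,-97,0]' 50; python3 -m crank '[0.6,0,0,-1,0,0.6,0,0,-1,0]' 50
```

```text
t: 18.82
tcp_pos: [0.5318, 0.3568, 0.0691]
tool_rot: [0.516, 0.484, -0.515, 0.484]
force: [0.3, 0.2, -1.3]
finger_gap: 0.706
t: 19.08
tcp_pos: [0.5318, 0.3569, 0.0686]
tool_rot: [0.516, 0.484, -0.515, 0.484]
force: [-1.1, -0.4, 6.1]
finger_gap: 0.704
```

```bash
python3 -m crank '[0.6,0.1,2,0.5,0,0.6,0.3,4,0.5,0,0.6,0.4,5.5,0.5,0,0.6,0.4,5.5,0.5,0]' 50;  python3 -m crank '[0.6,0.1,1.5,0,0,0.6,0.1,1.5,0,0]' 50
```

```text
t: 19.58
tcp_pos: [0.5323, 0.3615, 0.0686]
tool_rot: [-0.516, -0.483, 0.516, -0.484]
force: [-0.8, -4.2, 6.1]
finger_gap: 0.707
t: 19.82
tcp_pos: [0.5324, 0.3629, 0.0686]
tool_rot: [-0.516, -0.483, 0.516, -0.484]
force: [-0.9, -4.5, 6.5]
finger_gap: 0.707
```

```bash
python3 -m crank '[0.6,0.1,1,0,0,0.6,0.1,1,0,0]' 50;python3 -m crank '[0.6,0.1,1,0,0,0.6,0.1,1,0,0]' 50;python3 -m crank '[0.6,0.1,1,0,0,0.6,0.1,1,0,0]' 50
```

```text
t: 20.08
tcp_pos: [0.5324, 0.3639, 0.0686]
tool_rot: [-0.516, -0.483, 0.516, -0.484]
force: [0.1, -4.3, 6.5]
finger_gap: 0.706
t: 20.32
tcp_pos: [0.5325, 0.3641, 0.0686]
tool_rot: [-0.515, -0.483, 0.516, -0.485]
force: [-0.2, -6.0, 7.6]
finger_gap: 0.705
t: 20.58
tcp_pos: [0.5325, 0.3642, 0.0686]
tool_rot: [-0.515, -0.483, 0.517, -0.485]
force: [-0.5, -8.9, 7.9]
finger_gap: 0.706
```

```bash
python3 -m crank '[0.82,0,-1.5,0,0,0.85,0,-1.5,0,0,0.85,0,-1.5,3,0,0.85,0,-1.5,25,0, 0.85,0,-2,70,0,0.9,-3,-40,110,0, 0.9,-3,-40,130,0,0.9,-3,-40,130,0]' 50; python3 - <<'E'
from h import *
s=snap('wrist','w11'); t=manip.sense();print(t['tcp_pos'],t['finger_gap'],t['force']); dockm(s); measure(s,0.022)
E
```

```text
t: 21.58
tcp_pos: [0.5303, 0.3271, 0.1999]
tool_rot: [0.517, 0.483, -0.514, 0.484]
force: [0.6, -0.5, 0.0]
finger_gap: 0.903
[0.52940251 0.3269522  0.19832946] 0.8978418649654971 [-0.450784    0.16148445  0.86246527]
redtop [array([0.5333, 0.3956]), array([0.012 , 0.0774]), np.float64(86.3843)] z 0.0516 1318
plate [array([0.4586, 0.2697]), array([0.0997, 0.0119]), np.float64(86.0508)] z 0.0775 948
case [array([0.7372, 0.277 ]), array([0.239 , 0.0613]), np.float64(86.104)] z 0.0646 12058
floor [array([0.5715, 0.4849]), array([0.0294, 0.0673]), np.float64(86.7118)] z 0.0216 2037
floor [array([0.5229, 0.2334]), array([0.1894, 0.0666]), np.float64(86.2526)] z 0.0217 8667
floor [array([0.4738, 0.2683]), array([0.1012, 0.0182]), np.float64(86.5121)] z 0.0217 1310
walltop [array([0.7906, 0.4015]), array([0.0166, 0.0028]), np.float64(88.3701)] z 0.0356 52
walltop [array([0.7123, 0.3486]), array([0.0985, 0.004 ]), np.float64(84.9288)] z 0.0354 199
walltop [array([0.7003, 0.3712]), array([0.0223, 0.0113]), np.float64(22.5718)] z 0.0344 77
walltop [array([0.4869, 0.2663]), array([0.2482, 0.005 ]), np.float64(86.2689)] z 0.035 684
walltop [array([0.5629, 0.262 ]), array([0.2474, 0.0048]), np.float64(86.2902)] z 0.035 684
walltop [array([0.7042, 0.2251]), array([0.1206, 0.0022]), np.float64(86.4615)] z 0.0355 181
walltop [array([0.6834, 0.2708]), array([0.0256, 0.0122]), np.float64(59.3718)] z 0.0344 70
walltop [array([0.6941, 0.2742]), array([0.0193, 0.0063]), np.float64(82.9533)] z 0.0343 42
block [0.7113 0.2948] size 0.2271 0.0598 ang 70.8 stripe dir 0.0 z 0.0616 n 1929
block [0.5328 0.364 ] size 0.0512 0.0622 ang 86.5 stripe dir 176.3 z 0.0596 n 2984
block [0.4649 0.2713] size 0.0107 0.0974 ang 2.6 stripe dir 88.7 z 0.0603 n 209
barrel [0.5326 0.3636] r 0.0133
rack [0.6704 0.2836] [0.1849 0.0161] 86.44 z 0.0376
```

View pics/w11.png

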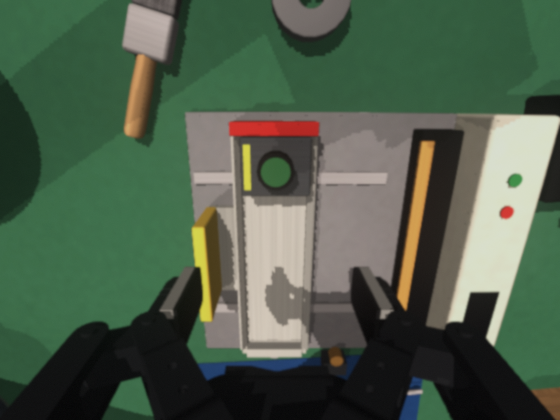

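```bash
python3 -m crank '[0.97,-6,-50,0,0.02, 0.97,-12,-105,0,0.04, 0.97,-18,-160,0,0.06, 0.97,-24,-215,0,0.08, 0.97,-30,-270,0,0.1, 0.97,-36,-325,0,0.12, 0.97,-42,-380,0,0.15, 0.97,-48,-435,0,0.18, 0.97,-54,-490,0,0.215, 0.97,-60,-530,0,0.215]' 50; python3 -m crank '[0.97,0,-30,0,0,0.97,0,-36,0,0,0.97,0,-36,0,0,0.97,0,-36,0,0]'; python3 - <<'E'
from h import *
s=snap('wrist','w12'); t=manip.sense();print(t['tcp_pos'],t['finger_gap']);measure(s);print(R.from_quat(t['tool_rot']).as_matrix().round(3)[:,1])
E
```

```text
t: 22.88
tcp_pos: [0.4687, -0.2051, 0.1963]
tool_rot: [0.461, 0.537, -0.461, 0.535]
force: [0.1, -0.4, -0.3]
finger_gap: 0.971
t: 23.38
tcp_pos: [0.4689, -0.2377, 0.1973]
tool_rot: [0.461, 0.537, -0.46, 0.536]
force: [0.4, 0.1, -0.3]
finger_gap: 0.968
[ 0.46902376 -0.23781057  0.19750297] 0.9682994256789997
block [ 0.4691 -0.2396] size 0.0609 0.0522 ang 8.8 stripe dir -172.6 z 0.0377 n 2184
block [ 0.2544 -0.2762] size 0.0106 0.0181 ang 51.7 stripe dir 18.2 z 0.038 n 120
block [ 0.4849 -0.3299] size 0.0512 0.0609 ang 75.8 stripe dir 166.4 z 0.0377 n 1592
block [ 0.2774 -0.3631] size 0.0403 0.0064 ang 32.1 stripe dir 45.5 z 0.0382 n 177
cap [ 0.6595 -0.152 ] mean [ 0.6581 -0.1514] r 0.0198 ztop 0.0312
cap [ 0.6561 -0.2125] mean [ 0.6494 -0.2171] r 0.0194 ztop 0.0309
barrel [ 0.262  -0.2478] r 0.0159
barrel [ 0.4688 -0.24  ] r 0.0141
barrel [ 0.4856 -0.3304] r 0.0146
barrel [ 0.2903 -0.3834] r 0.0158
rack [ 0.6595 -0.1526] [0.191  0.0667] 88.86 z 0.0136
[ 0.988  0.152 -0.001]
```

View pics/w12.png

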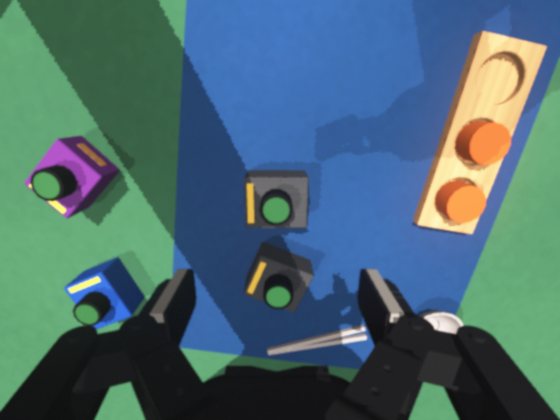

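```bash
python3 -m crank '[0.97,0,-1.5,-45,0, 0.97,0,-1.5,-90,0, 0.97,0,-1.5,-125,0, 0.97,0,-1.5,-143,0, 0.97,0,-1.5,-152,0, 0.97,0,-1.5,-152,0, 0.6,0,-1.5,-152,0,0.6,0,-1.5,-152,0,0.6,0,-1.5,-152,0]' 50; python3 -m crank '[0.6,0,0,5,0, 0.6,0,0,25,0, 0.6,0,0,65,0, 0.6,2,20,105,-0.02, 0.6,5,60,120,-0.04, 0.6,9,105,120,-0.06,0.6,14,160,120,-0.08,0.6,19,215,120,-0.11,0.6,24,270,120,-0.14,0.6,29,325,120,-0.17]' 50; python3 - <<'E'
from h import *
t=manip.sense();print(t['tcp_pos'],t['finger_gap'],R.from_quat(t['tool_rot']).as_matrix().round(3)[:,1])
E
```

```text
t: 24.55
tcp_pos: [0.4697, -0.2411, 0.0471]
tool_rot: [0.461, 0.536, -0.461, 0.537]
force: [0.1, 1.3, 6.6]
finger_gap: 0.709
t: 25.8
tcp_pos: [0.498, 0.0857, 0.166]
tool_rot: [0.505, 0.495, -0.505, 0.495]
force: [1.5, 0.3, -2.0]
finger_gap: 0.715
[0.49803957 0.08573664 0.16600966] 0.7154768207280909 [ 1.   -0.02  0.  ]
```

```bash
python3 -m crank '[0.6,8,50,0,-0.015, 0.6,15,100,0,-0.03, 0.6,22,150,0,-0.045, 0.6,27,190,0,-0.045, 0.6,30,215,0,-0.045, 0.6,30.5,221,0,-0.045, 0.6,30.5,221,0,-0.045,0.6,30.5,221,0,-0.045]' 50; cat >>h.py <<'E'
def held(s):
    W=cloud(s); z=W[...,2]; hsv=cv2.cvtColor(s['img'],cv2.COLOR_RGB2HSV); H,S=hsv[...,0],hsv[...,1]
    t=manip.sense();print(t['tcp_pos'],t['finger_gap'],t['force'],R.from_quat(t['tool_rot']).as_matrix().round(3)[:,1])
    zt=t['tcp_pos'][2]-.008
    for m in comps((z>zt+.008)&(z<zt+.025)&(H>35)&(H<95)&(S>60),200): print('barrel',np.round(cv2.minEnclosingCircle(W[m][:,:2].astype(np.float32))[0],4),np.median(z[m]))
E
python3 - <<'E'
from h import *
s=snap('wrist','w13'); held(s); measure(s,.022)
E
```

```text
t: 26.8
tcp_pos: [0.5284, 0.3038, 0.1657]
tool_rot: [-0.516, -0.483, 0.516, -0.483]
force: [0.1, -0.4, -1.8]
finger_gap: 0.706
[0.52856825 0.30378506 0.16578022] 0.7103213237600003 [ 0.35573882 -0.56202904 -1.46764669] [ 0.998 -0.065 -0.001]
barrel [0.529 0.305] 0.17667746026231457
block [0.7099 0.2847] size 0.2286 0.0188 ang 82.7 stripe dir 0.0 z 0.0613 n 2802
block [0.5327 0.3632] size 0.0514 0.0623 ang 86.4 stripe dir 173.5 z 0.0596 n 4256
block [0.4662 0.2956] size 0.0116 0.0508 ang 9.6 stripe dir 95.6 z 0.0599 n 196
barrel [0.5327 0.3634] r 0.013
rack [0.6705 0.2772] [0.1969 0.017 ] 86.61 z 0.0376
```

View pics/w13.png

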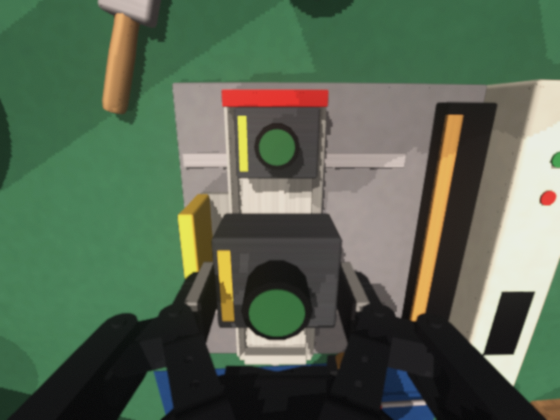

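```bash
python3 -m crank '[0.6,0,0,-40,0, 0.6,0,0,-70,0, 0.6,0,0,-84,0, 0.6,0,0,-92,0, 0.6,0,0,-96,0,0.6,0,0,-97,0,0.6,0,0,-97.5,0,0.6,0,0,-97.5,0]' 50; python3 -m crank '[0.6,0.1,2,0,0,0.6,0.3,4,0,0,0.6,0.3,5,0,0,0.6,0.3,5,0,0]' 50
```

```text
t: 27.85
tcp_pos: [0.5289, 0.3052, 0.0691]
tool_rot: [0.516, 0.484, -0.515, 0.484]
force: [-2.2, -0.7, 1.5]
finger_gap: 0.713
t: 28.35
tcp_pos: [0.5292, 0.3097, 0.0691]
tool_rot: [-0.516, -0.484, 0.516, -0.484]
force: [-2.1, -2.9, 5.6]
finger_gap: 0.709
```

```bash
python3 -m crank '[0.6,0.1,1.5,0,0,0.6,0.1,1.5,0,0]' 50;python3 -m crank '[0.6,0.1,1,0,0,0.6,0.1,1,0,0]' 50;python3 -m crank '[0.6,0.1,1,0,0,0.6,0.1,1,0,0]' 50;python3 -m crank '[0.6,0.1,1,0,0,0.6,0.1,1,0,0]' 50
```

```text
t: 28.6
tcp_pos: [0.5293, 0.3106, 0.0691]
tool_rot: [-0.515, -0.483, 0.516, -0.484]
force: [-1.6, -6.2, 5.9]
finger_gap: 0.711
t: 28.85
tcp_pos: [0.5292, 0.3106, 0.0691]
tool_rot: [-0.515, -0.483, 0.517, -0.485]
force: [-1.8, -8.2, 7.6]
finger_gap: 0.712
t: 29.1
tcp_pos: [0.5293, 0.3107, 0.0691]
tool_rot: [-0.514, -0.483, 0.517, -0.485]
force: [-1.8, -12.2, 7.9]
finger_gap: 0.712
t: 29.35
tcp_pos: [0.5293, 0.3108, 0.0691]
tool_rot: [-0.513, -0.483, 0.517, -0.485]
force: [-1.9, -15.3, 8.0]
finger_gap: 0.711
```

```bash
python3 -m crank '[0.82,0,-2.5,0,0,0.85,0,-2.5,0,0,0.85,0,-2.5,3,0,0.85,0,-2.5,25,0, 0.85,0,-3,70,0,0.9,-3,-40,110,0, 0.9,-3,-40,130,0,0.9,-3,-40,130,0]' 50; python3 - <<'E'
from h import *
s=snap('wrist','w14'); t=manip.sense();print(t['tcp_pos'],t['finger_gap'],t['force']); measure(s,0.022)
s=snap('top'); measure(s)
E
```

```text
t: 30.35
tcp_pos: [0.5276, 0.2751, 0.2004]
tool_rot: [0.517, 0.483, -0.514, 0.484]
force: [0.4, -0.6, 0.3]
finger_gap: 0.896
[0.52668081 0.27506145 0.19884953] 0.8993971640421567 [-0.63579391 -0.49548696 -0.45485688]
block [0.7084 0.2651] size 0.2768 0.0451 ang 77.1 stripe dir 0.0 z 0.0614 n 2548
block [0.5311 0.3377] size 0.1027 0.0625 ang 86.5 stripe dir 170.0 z 0.0596 n 6533
block [0.4647 0.2706] size 0.0109 0.0989 ang 2.6 stripe dir 87.5 z 0.0601 n 239
barrel [0.5325 0.3637] r 0.0132
barrel [0.5297 0.3117] r 0.0136
rack [0.6686 0.2579] [0.2364 0.0159] 86.36 z 0.0376
block [0.681  0.2515] size 0.2575 0.0461 ang 85.6 stripe dir 0.0 z 0.0372 n 648
block [ 0.4841 -0.3328] size 0.0529 0.0588 ang 75.2 stripe dir 166.5 z 0.039 n 183
cap [ 0.6574 -0.1527] mean [ 0.6571 -0.152 ] r 0.0189 ztop 0.0345
cap [ 0.6566 -0.2146] mean [ 0.6571 -0.2163] r 0.0195 ztop 0.0346
barrel [ 0.6094 -0.5513] r 0.0139
barrel [ 0.4842 -0.3324] r 0.0144
barrel [ 0.4583 -0.5451] r 0.0141
barrel [ 0.2898 -0.3861] r 0.0146
barrel [ 0.261  -0.2486] r 0.0137
rack [ 0.6576 -0.1554] [0.1859 0.0653] 88.99 z 0.0147
```

View pics/w14.png

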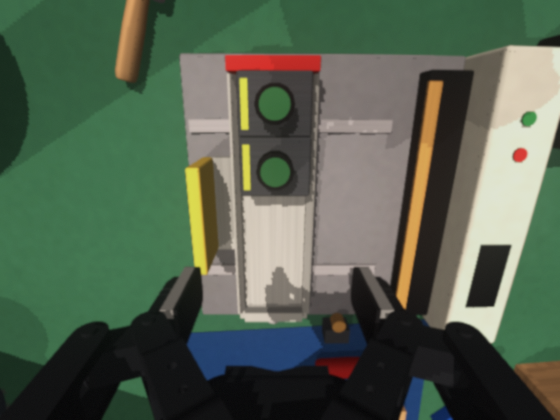

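```bash
python3 -m crank '[0.97,-5,-50,0,-0.02, 0.97,-10,-105,0,-0.04, 0.97,-15,-160,0,-0.06, 0.97,-20,-215,0,-0.08, 0.97,-25,-270,0,-0.1, 0.97,-30,-325,0,-0.12, 0.97,-35,-380,0,-0.14, 0.97,-40,-435,0,-0.16, 0.97,-42,-490,0,-0.178, 0.97,-42,-530,0,-0.178]' 50; python3 -m crank '[0.97,0,-40,0,0,0.97,0,-70,0,0,0.97,0,-75,0,0,0.97,0,-75,0,0,0.97,0,-75,0,0]'; python3 - <<'E'
from h import *
s=snap('wrist','w15'); t=manip.sense();print(t['tcp_pos'],t['finger_gap']);measure(s);print(R.from_quat(t['tool_rot']).as_matrix().round(3)[:,1])
E
```

```text
t: 31.7
tcp_pos: [0.4839, -0.2571, 0.1966]
tool_rot: [-0.557, -0.437, 0.557, -0.435]
force: [0.7, 0.9, 0.1]
finger_gap: 0.966
t: 32.33
tcp_pos: [0.4842, -0.3286, 0.1977]
tool_rot: [0.556, 0.437, -0.556, 0.436]
force: [-0.7, 0.7, -0.1]
finger_gap: 0.97
[ 0.48433343 -0.3287336   0.19799484] 0.9704049425008624
block [ 0.4854 -0.3306] size 0.0515 0.0612 ang 75.4 stripe dir 164.8 z 0.0377 n 2161
block [ 0.2492 -0.2713] size 0.0084 0.0331 ang 50.1 stripe dir -31.4 z 0.0381 n 184
block [ 0.2771 -0.3631] size 0.0397 0.0061 ang 32.2 stripe dir 25.8 z 0.038 n 176
block [ 0.6122 -0.6389] size 0.0048 0.049 ang 89.3 stripe dir 0.0 z 0.0384 n 225
cap [ 0.6585 -0.2136] mean [ 0.6583 -0.2136] r 0.0203 ztop 0.0313
barrel [ 0.2623 -0.2475] r 0.0162
barrel [ 0.4844 -0.3312] r 0.0142
barrel [ 0.2908 -0.3848] r 0.0166
rack [ 0.6584 -0.2151] [0.0663 0.066 ] 87.63 z 0.0136
[ 0.971 -0.238 -0.001]
```

View pics/w15.png

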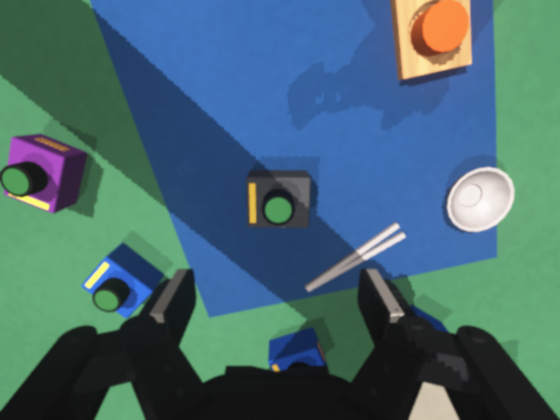

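```bash
python3 -m crank '[0.97,0.8,-1.8,-45,-0.008, 0.97,0.8,-1.8,-90,-0.008, 0.97,0.8,-1.8,-125,-0.008, 0.97,0.8,-1.8,-143,-0.008, 0.97,0.8,-1.8,-152,-0.008, 0.97,0.8,-1.8,-152,-0.008, 0.6,0.8,-1.8,-152,-0.008,0.6,0.8,-1.8,-152,-0.008,0.6,0.8,-1.8,-152,-0.008]' 50; python3 -m crank '[0.6,0,0,5,0, 0.6,0,0,25,0, 0.6,0,0,65,0, 0.6,2,20,105,0.02, 0.6,4,60,120,0.04, 0.6,8,105,120,0.06,0.6,12,160,120,0.08,0.6,15,215,120,0.11,0.6,18,270,120,0.14,0.6,21,325,120,0.17]' 50; python3 - <<'E'
from h import *
t=manip.sense();print(t['tcp_pos'],t['finger_gap'],R.from_quat(t['tool_rot']).as_matrix().round(3)[:,1])
E
```

```text
t: 33.5
tcp_pos: [0.4858, -0.3328, 0.048]
tool_rot: [0.559, 0.433, -0.558, 0.435]
force: [0.1, 0.7, 7.2]
finger_gap: 0.71
t: 34.75
tcp_pos: [0.5059, -0.0055, 0.1665]
tool_rot: [0.52, 0.48, -0.519, 0.48]
force: [0.2, -0.4, -2.0]
finger_gap: 0.706
[ 0.50594988 -0.00550794  0.16647533] 0.7064015783841582 [ 0.997 -0.079  0.   ]
```

```bash
python3 -m crank '[0.6,4,50,0,0.005, 0.6,8,105,0,0.01, 0.6,12,160,0,0.014, 0.6,16,210,0,0.014, 0.6,19,245,0,0.014, 0.6,19.5,257,0,0.014, 0.6,19.5,258,0,0.014,0.6,19.5,258,0,0.014]' 50; python3 - <<'E'
from h import *
s=snap('wrist','w16'); held(s); measure(s,.022)
E
```

```text
t: 35.75
tcp_pos: [0.5254, 0.2496, 0.1662]
tool_rot: [-0.516, -0.483, 0.517, -0.483]
force: [-0.6, -0.7, -2.9]
finger_gap: 0.704
[0.52554202 0.24945019 0.16620037] 0.7101777080093891 [ 0.40430397  0.12115819 -2.29484903] [ 0.998 -0.067 -0.001]
barrel [0.5259 0.2508] 0.1763075676743719
block [0.7087 0.2547] size 0.277 0.0085 ang 86.3 stripe dir 0.0 z 0.0612 n 3731
block [0.531  0.3373] size 0.1038 0.0627 ang 86.7 stripe dir 168.2 z 0.0596 n 9570
block [0.4646 0.2706] size 0.0098 0.099 ang 2.0 stripe dir 85.7 z 0.0598 n 356
barrel [0.5325 0.3638] r 0.0132
barrel [0.5297 0.3117] r 0.0133
rack [0.6686 0.2543] [0.2453 0.0167] 86.48 z 0.0376
```

View pics/w16.png

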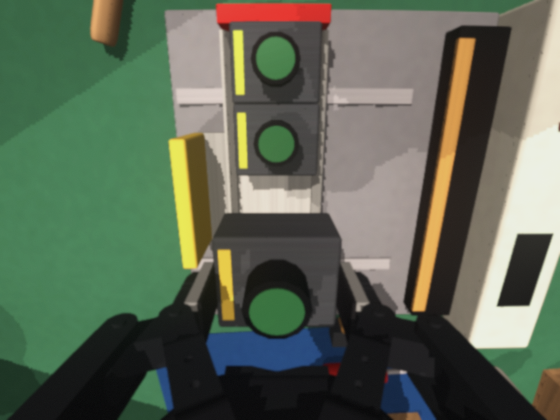

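```bash
python3 -m crank '[0.6,0,0,-40,0, 0.6,0,0,-70,0, 0.6,0,0,-84,0, 0.6,0,0,-92,0, 0.6,0,0,-96,0,0.6,0,0,-97,0,0.6,0,0,-97.5,0,0.6,0,0,-97.5,0]' 50; python3 -m crank '[0.6,0.1,2,0,0,0.6,0.3,4,0,0,0.6,0.4,5.5,0,0,0.6,0.4,6.5,0,0,0.6,0.4,6.5,0,0]' 50;python3 -m crank '[0.6,0.1,1,0,0,0.6,0.1,1,0,0]' 50
```

```text
t: 36.8
tcp_pos: [0.5258, 0.2506, 0.0699]
tool_rot: [0.516, 0.483, -0.516, 0.484]
force: [-3.4, -2.3, 5.7]
finger_gap: 0.709
t: 37.42
tcp_pos: [0.5262, 0.2564, 0.0699]
tool_rot: [-0.516, -0.483, 0.516, -0.484]
force: [-2.8, -6.0, 5.9]
finger_gap: 0.707
t: 37.67
tcp_pos: [0.5263, 0.2574, 0.07]
tool_rot: [-0.516, -0.483, 0.516, -0.484]
force: [-3.4, -5.4, 6.7]
finger_gap: 0.712
```

```bash
python3 -m crank '[0.6,0.1,1,0,0,0.6,0.1,1,0,0]' 50;python3 -m crank '[0.6,0.1,1,0,0,0.6,0.1,1,0,0]' 50;python3 -m crank '[0.6,0.1,1,0,0,0.6,0.1,1,0,0]' 50;python3 -m crank '[0.6,0.1,1,0,0,0.6,0.1,1,0,0]' 50
```

```text
t: 37.92
tcp_pos: [0.5263, 0.2583, 0.0699]
tool_rot: [-0.516, -0.483, 0.516, -0.484]
force: [-3.3, -4.9, 6.9]
finger_gap: 0.707
t: 38.17
tcp_pos: [0.5264, 0.2588, 0.07]
tool_rot: [-0.515, -0.483, 0.517, -0.484]
force: [-2.8, -9.0, 6.7]
finger_gap: 0.71
t: 38.42
tcp_pos: [0.5264, 0.2588, 0.0699]
tool_rot: [-0.515, -0.483, 0.517, -0.484]
force: [-3.6, -11.3, 7.2]
finger_gap: 0.708
t: 38.67
tcp_pos: [0.5264, 0.2589, 0.07]
tool_rot: [-0.514, -0.482, 0.517, -0.485]
force: [-3.8, -14.1, 8.5]
finger_gap: 0.707
```

```bash
python3 -m crank '[0.82,0,-2.5,0,0,0.85,0,-2.5,0,0,0.85,0,-2.5,3,0,0.85,0,-2.5,25,0, 0.85,0,-3,70,0,0.85,-3,0,120,0, 0.85,-3,20,170,0,0.85,-3,20,170,0,0.85,-3,20,170,0]' 50; python3 - <<'E'
from h import *
s=snap('wrist','w17'); t=manip.sense();print(t['tcp_pos'],t['finger_gap'],t['force']); measure(s,0.022);dockm(s)
s=snap('top','top2'); measure(s); s=snap('side','side2')
E
```

```text
t: 39.8
tcp_pos: [0.523, 0.2824, 0.2385]
tool_rot: [-0.516, -0.483, 0.516, -0.483]
force: [-0.3, 0.3, -0.6]
finger_gap: 0.851
[0.5225392  0.28204498 0.2375857 ] 0.8521695950465042 [-0.2512265  -0.10854255 -0.52218669]
block [0.7084 0.2538] size 0.2897 0.0136 ang 84.7 stripe dir 0.0 z 0.0614 n 1860
block [0.7546 0.3944] size 0.0069 0.0418 ang 79.6 stripe dir 0.0 z 0.0629 n 108
block [0.5301 0.3119] size 0.1542 0.0624 ang 86.6 stripe dir 166.3 z 0.0596 n 6824
block [0.4658 0.2763] size 0.0099 0.0873 ang 2.9 stripe dir 90.4 z 0.0603 n 135
barrel [0.533  0.3637] r 0.0134
barrel [0.5301 0.3119] r 0.0138
barrel [0.527 0.26 ] r 0.0139
rack [0.6685 0.2542] [0.2435 0.0162] 86.2 z 0.0376
redtop [array([0.534, 0.396]), array([0.0123, 0.0771]), np.float64(85.673)] z 0.0517 1077
plate [array([0.4593, 0.2704]), array([0.0982, 0.012 ]), np.float64(86.3077)] z 0.0776 1056
case [array([0.7353, 0.2522]), array([0.2894, 0.0614]), np.float64(86.075)] z 0.0646 13205
floor [array([0.4746, 0.2688]), array([0.0995, 0.018 ]), np.float64(86.2104)] z 0.0217 1213
floor [array([0.5205, 0.1905]), array([0.1034, 0
[... 757 characters left out ...]
4(32.9418)] z 0.0344 54
walltop [array([0.6915, 0.24  ]), array([0.021 , 0.0165]), np.float64(23.8332)] z 0.0344 77
walltop [array([0.6823, 0.2183]), array([0.0107, 0.0177]), np.float64(4.2921)] z 0.0345 50
walltop [array([0.7032, 0.194 ]), array([0.0345, 0.0016]), np.float64(85.8843)] z 0.0352 40
block [0.6818 0.2517] size 0.2571 0.0466 ang 85.9 stripe dir 0.0 z 0.0368 n 654
cap [ 0.6577 -0.1535] mean [ 0.6573 -0.1538] r 0.0193 ztop 0.0341
cap [ 0.6561 -0.2167] mean [ 0.6572 -0.2161] r 0.0202 ztop 0.0341
barrel [ 0.61   -0.5511] r 0.0142
barrel [ 0.4587 -0.5451] r 0.0137
barrel [ 0.2895 -0.3855] r 0.0141
barrel [ 0.2605 -0.2483] r 0.0139
rack [ 0.6574 -0.1553] [0.1854 0.0653] 88.64 z 0.0146
```

View pics/w17.png

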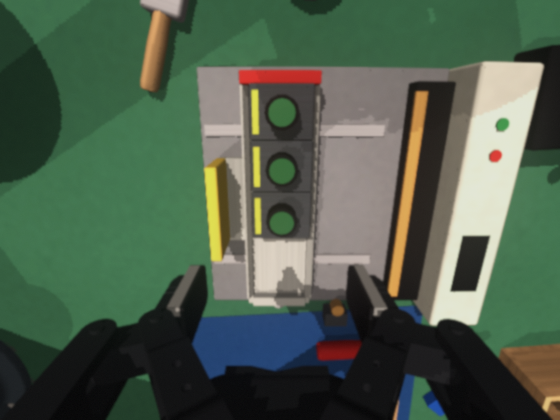

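View pics/side2.png

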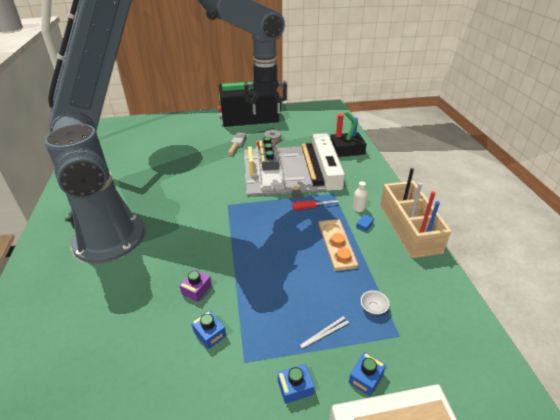

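View pics/top2.png

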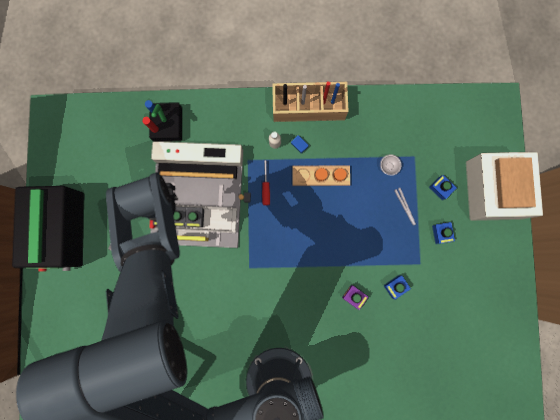

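```bash
python3 -m crank '[0.5,-30,-2,0,0, 0,-60,-5,0,0, 0,-90,-8,0,0, 0,-107,-9,0,0, 0,-107,-9,-40,0, 0,-107,-9,-85,0, 0,-107,-9,-130,0, 0,-107,-9,-160,0, 0,-107,-9,-178,0, 0,-107,-9,-178,0]' 50; python3 - <<'E'
from h import *
s=snap('wrist','w18'); t=manip.sense();print(t['tcp_pos'],t['finger_gap'],t['force'],R.from_quat(t['tool_rot']).as_matrix().round(3)[:,1])
dockm(s)
E
```

```text
t: 41.2
tcp_pos: [0.4161, 0.2728, 0.0591]
tool_rot: [-0.515, -0.484, 0.517, -0.483]
force: [0.1, -0.7, 0.3]
finger_gap: 0.001
[0.41659483 0.27313087 0.0600218 ] -0.002982506241208371 [0.03586334 0.27430749 0.4787319 ] [ 0.998 -0.066 -0.001]
plate [array([0.4609, 0.2963]), array([0.0466, 0.0097]), np.float64(86.3833)] z 0.0776 2463
floor [array([0.4815, 0.352 ]), array([0.0971, 0.0225]), np.float64(85.8559)] z 0.0217 1656
floor [array([0.5063, 0.2763]), array([0.0545, 0.2256]), np.float64(13.9111)] z 0.0218 2250
walltop [array([0.4893, 0.3115]), array([0.1632, 0.0046]), np.float64(86.3728)] z 0.0351 1911
walltop [array([0.502 , 0.3656]), array([0.0505, 0.0023]), np.float64(86.8048)] z 0.0355 448
walltop [array([0.4996, 0.3228]), array([0.0349, 0.0026]), np.float64(85.0734)] z 0.0356 243
walltop [array([0.4953, 0.2495]), array([0.0239, 0.0013]), np.float64(85.3984)] z 0.0354 103
walltop [array([0.558 , 0.1874]), array([0.026 , 0.0055]), np.float64(87.5619)] z 0.0349 175
```

View pics/w18.png

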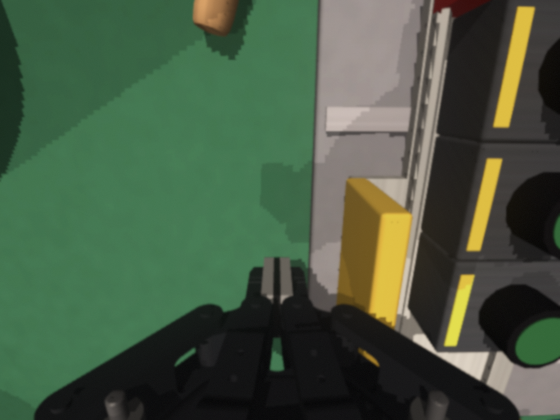

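```bash
python3 -m crank '[0,0,0,6,0, 0,6,-0.4,6,0, 0,12,-0.8,6,0, 0,17,-1.1,6,0, 0,22,-1.4,6,0, 0,26,-1.7,6,0]'; python3 -m crank '[0,4,-0.3,0,0, 0,8,-0.5,0,0, 0,12,-0.8,0,0, 0,16,-1,0,0, 0,20,-1.3,0,0]'
```

```text
t: 42.0
tcp_pos: [0.4413, 0.2714, 0.0666]
tool_rot: [-0.515, -0.484, 0.517, -0.482]
force: [-4.2, 2.0, 3.2]
finger_gap: 0.001
t: 42.62
tcp_pos: [0.4626, 0.27, 0.0666]
tool_rot: [-0.516, -0.483, 0.517, -0.483]
force: [-4.3, 0.6, 0.5]
finger_gap: 0.002
```

```bash
python3 -m crank '[0,4,-0.3,0,0, 0,8,-0.5,0,0, 0,12,-0.8,0,0, 0,16,-1,0,0, 0,20,-1.3,0,0,0,24,-1.5,0,0,0,28,-1.8,0,0,0,28,-1.8,0,0]'; python3 - <<'E'
from h import *
s=snap('wrist','w19'); t=manip.sense();print(t['tcp_pos'],t['force'])
dockm(s);measure(s,.022)
E
```

```text
t: 43.62
tcp_pos: [0.4918, 0.2686, 0.0669]
tool_rot: [0.517, 0.483, -0.516, 0.484]
force: [-1.4, -1.3, -1.1]
finger_gap: 0.0
[0.49182751 0.26869476 0.06700916] [-2.30044327 -0.34239424 -1.10797088]
redtop [array([0.5531, 0.3891]), array([0.0024, 0.0126]), np.float64(82.7805)] z 0.0509 209
redtop [array([0.5992, 0.3875]), array([0.0017, 0.0259]), np.float64(87.9449)] z 0.0518 102
plate [array([0.5136, 0.2934]), array([0.045 , 0.0093]), np.float64(86.4884)] z 0.0777 2136
floor [array([0.5318, 0.3157]), array([0.169 , 0.0226]), np.float64(86.2581)] z 0.0218 2888
floor [array([0.5512, 0.3041]), array([0.1695, 0.0083]), np.float64(88.3621)] z 0.0217 1156
floor [array([0.6604, 0.2093]), array([0.1387, 0.0034]), np.float64(86.147)] z 0.0218 873
floor [array([0.5978, 0.1914]), array([0.0108, 0.0267]), np.float64(52.0205)] z 0.0218 296
walltop [array([0.5427, 0.3138]), array([0.1511, 0.0046]), np.float64(86.445)] z 0.035 1830
walltop [array([0.5546, 0.3464]), array([0.0749, 0.0032]), np.float64(86.6235)] z 0.0355 408
walltop [array([0.5508, 0.295 ]), array([0.0195, 0.0013]), np.float64(87.3267)] z 0.0356 76
walltop [array([0.5487, 0.2592]), array([0.0494, 0.0016]), np.float64(84.6169)] z 0.0354 143
walltop [array([0.6112, 0.1876]), array([0.0139, 0.0045]), np.float64(86.6545)] z 0.035 79
block [0.5826 0.3087] size 0.1554 0.0634 ang 86.7 stripe dir 144.4 z 0.0596 n 28073
block [0.5055 0.2912] size 0.0562 0.0235 ang 51.6 stripe dir 67.9 z 0.0601 n 786
barrel [0.5861 0.3594] r 0.014
barrel [0.572  0.3537] r 0.0024
barrel [0.579  0.3485] r 0.0067
barrel [0.5783 0.3228] r 0.0037
barrel [0.5828 0.3082] r 0.0145
barrel [0.5794 0.2559] r 0.014
rack [0.6649 0.1828] [0.1069 0.0195] 87.13 z 0.0377
```

View pics/w19.png

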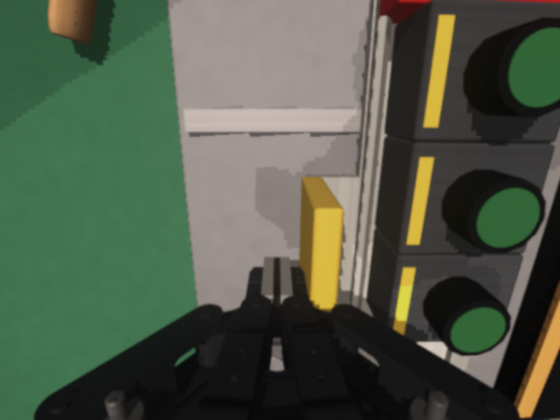

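```bash
python3 -m crank '[0,4,-0.3,0,0, 0,8,-0.5,0,0, 0,12,-0.8,0,0, 0,16,-1,0,0, 0,20,-1.3,0,0,0,24,-1.5,0,0,0,27,-1.8,0,0,0,30,-2,0,0,0,33,-2.2,0,0]'; python3 -m crank '[0,3,-0.2,0,0, 0,6,-0.4,0,0,0,9,-0.6,0,0,0,12,-0.8,0,0,0,12,-0.8,0,0,0,12,-0.8,0,0]'; python3 - <<'E'
from h import *
s=snap('wrist'); t=manip.sense();print(t['tcp_pos'],t['force'])
dockm(s);measure(s,.022)
E
```

```text
t: 44.8
tcp_pos: [0.5214, 0.2667, 0.067]
tool_rot: [-0.515, -0.484, 0.517, -0.482]
force: [-7.0, 0.6, 3.5]
finger_gap: 0.001
t: 45.55
tcp_pos: [0.5256, 0.2663, 0.067]
tool_rot: [-0.511, -0.488, 0.522, -0.479]
force: [-23.0, 5.6, 16.6]
finger_gap: -0.002
[0.52562976 0.26627862 0.06707034] [-22.36989908   5.80096808  17.94586805]
redtop [array([0.5866, 0.3866]), array([0.0016, 0.0118]), np.float64(84.8518)] z 0.0504 149
plate [array([0.5474, 0.2909]), array([0.0454, 0.009 ]), np.float64(86.6978)] z 0.0776 2112
floor [array([0.5657, 0.3133]), array([0.1682, 0.022 ]), np.float64(86.2034)] z 0.0217 3148
floor [array([0.5849, 0.302 ]), array([0.1687, 0.0083]), np.float64(88.1889)] z 0.0218 1271
floor [array([0.6313, 0.1889]), array([0.0095, 0.0267]), np.float64(52.8298)] z 0.0217 267
walltop [array([0.5764, 0.3118]), array([0.1503, 0.0047]), np.float64(86.5406)] z 0.035 1874
walltop [array([0.5885, 0.3605]), array([0.0482, 0.0017]), np.float64(86.7142)] z 0.0355 278
walltop [array([0.5861, 0.3175]), array([0.0363, 0.0024]), np.float64(83.703)] z 0.0354 152
walltop [array([0.5817, 0.251 ]), array([0.0369, 0.0009]), np.float64(86.0086)] z 0.0356 111
walltop [array([0.683 , 0.2469]), array([0.0111, 0.0102]), np.float64(26.3709)] z 0.0343 77
walltop [array([0.6817, 0.2344]), array([0.0056, 0.0117]), np.float64(52.7004)] z 0.0343 48
walltop [array([0.7007, 0.1645]), array([0.0653, 0.0034]), np.float64(86.3913)] z 0.0357 313
walltop [array([0.6446, 0.1862]), array([0.0129, 0.0045]), np.float64(88.8352)] z 0.0351 76
walltop [array([0.6798, 0.1627]), array([0.0121, 0.0068]), np.float64(31.4338)] z 0.0342 43
block [0.6163 0.3061] size 0.1557 0.0636 ang 86.7 stripe dir 142.8 z 0.0596 n 28648
block [0.5393 0.289 ] size 0.0563 0.0238 ang 51.7 stripe dir 63.8 z 0.0601 n 752
barrel [0.6178 0.3573] r 0.0149
barrel [0.6166 0.3057] r 0.0144
barrel [0.6137 0.254 ] r 0.0143
rack [0.6683 0.2422] [0.1598 0.0183] 86.33 z 0.0377
```

```bash
python3 - <<'E'
from h import *
s=snap('wrist','w20');s=snap('side','s20');i=s['img'][100:240,200:380,::-1];cv2.imwrite('pics/s20z.png',cv2.resize(i,None,fx=4,fy=4,interpolation=cv2.INTER_CUBIC))
print(manip.sense()['force'],manip.sense()['ft_torque'])
E
```

```text
[-22.70516186   5.55232348  17.26761199] [0.80784983 3.01759195 0.00541973]
```

View pics/w20.png

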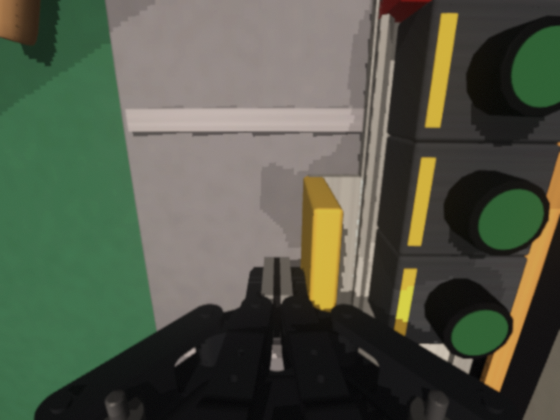

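View pics/s20z.png

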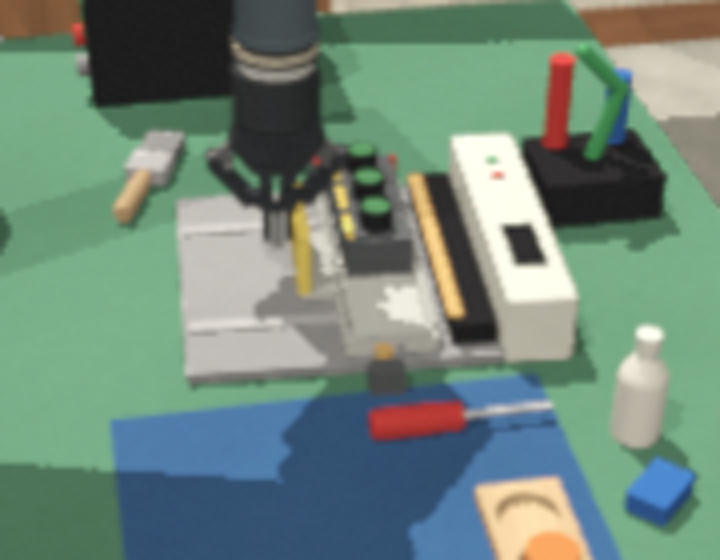

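```bash
python3 -m crank '[0,-6,0.4,0,0, 0,-12,0.8,0,0,0,-16,1,5,0,0,-16,1,10,0,0,-16,1,10,0]'; python3 -m crank '[0,4,-0.3,0,0, 0,8,-0.5,0,0]';python3 -m crank '[0,2,-0.1,0,0, 0,4,-0.3,0,0, 0,6,-0.4,0,0]'
```

```text
t: 46.32
tcp_pos: [0.5212, 0.2666, 0.0776]
tool_rot: [0.517, 0.483, -0.515, 0.484]
force: [-0.4, 0.3, -0.2]
finger_gap: -0.001
t: 46.58
tcp_pos: [0.5257, 0.2659, 0.0766]
tool_rot: [-0.515, -0.484, 0.518, -0.482]
force: [-9.3, 1.8, 6.2]
finger_gap: -0.0
t: 46.95
tcp_pos: [0.5259, 0.2658, 0.0766]
tool_rot: [-0.512, -0.487, 0.521, -0.479]
force: [-16.8, 4.3, 13.3]
finger_gap: 0.0
```

```bash
python3 -m crank '[0,2,-0.1,0,0, 0,3,-0.2,0,0]';python3 -m crank '[0,2,-0.1,0,0, 0,3,-0.2,0,0]'
```

```text
t: 47.2
tcp_pos: [0.526, 0.2658, 0.0766]
tool_rot: [-0.51, -0.488, 0.523, -0.478]
force: [-20.4, 5.3, 18.2]
finger_gap: 0.0
t: 47.45
tcp_pos: [0.5261, 0.2658, 0.0766]
tool_rot: [-0.508, -0.489, 0.524, -0.477]
force: [-25.7, 5.4, 21.6]
finger_gap: -0.002
```

```bash
python3 -m crank '[0,-10,0.4,0,0, 0,-20,0.8,0,0,0,-40,1,5,0,0,-50,1,50,0,0,-40,1,100,0,0,0,20,150,0,0,30,30,160,0,0,30,30,160,0]';python3 - <<'E'
from h import *
s=snap('wrist','w21');print(manip.sense()['tcp_pos']); dockm(s);measure(s,.022)
s=snap('side','s21');i=s['img'][100:240,200:380,::-1];cv2.imwrite('pics/s21z.png',cv2.resize(i,None,fx=4,fy=4,interpolation=cv2.INTER_CUBIC))
E
```

```text
t: 48.45
tcp_pos: [0.5737, 0.2958, 0.2388]
tool_rot: [0.519, 0.482, -0.514, 0.484]
force: [0.1, -0.3, -0.0]
finger_gap: 0.001
[0.57087057 0.29501628 0.23701312]
redtop [array([0.8294, 0.4001]), array([0.0519, 0.0231]), np.float64(38.7297)] z 0.0511 190
redtop [array([0.6201, 0.3902]), array([0.011 , 0.0774]), np.float64(86.5287)] z 0.0515 1033
plate [array([0.5456, 0.2644]), array([0.0986, 0.0113]), np.float64(86.2656)] z 0.0776 945
case [array([0.736 , 0.2518]), array([0.2894, 0.0607]), np.float64(86.1601)] z 0.0646 12557
floor [array([0.5712, 0.4768]), array([0.0122, 0.0515]), np.float64(86.2581)] z 0.0216 526
floor [array([0.5951, 0.254 ]), array([0.0639, 0.2566]), np.float64(16.4002)] z 0.0218 2098
floor [array([0.5611, 0.2629]), array([0.1002, 0.0193]), np.float64(86.1273)] z 0.0217 1268
walltop [array([0.6949, 0.3782]), array([0.0104, 0.0108]), np.float64(78.139)] z 0.0344 51
walltop [array([0.5762, 0.3001]), array([0.1733, 0.0036]), np.float64(86.1982)] z 0.035 454
walltop [array([0.6571, 0.3506]), array([0.0606, 0.0028]), np.float64(86.0527)] z 0.035 111
walltop [array([0.704
[... 878 characters left out ...]
8432)] z 0.0344 76
walltop [array([0.6956, 0.2286]), array([0.011 , 0.0203]), np.float64(20.8007)] z 0.0344 51
walltop [array([0.6458, 0.1895]), array([0.0984, 0.0042]), np.float64(86.1061)] z 0.0351 172
walltop [array([0.6864, 0.216 ]), array([0.0182, 0.0315]), np.float64(61.2065)] z 0.0344 108
walltop [array([0.683 , 0.1878]), array([0.041 , 0.0174]), np.float64(81.3368)] z 0.0343 136
block [0.7097 0.2658] size 0.2804 0.0587 ang 74.5 stripe dir 0.0 z 0.0619 n 1591
block [0.6167 0.3054] size 0.1549 0.0623 ang 86.4 stripe dir 161.0 z 0.0597 n 6335
barrel [0.6195 0.358 ] r 0.0136
barrel [0.6162 0.3061] r 0.0142
barrel [0.6132 0.2539] r 0.014
rack [0.6686 0.2594] [0.2334 0.0144] 86.36 z 0.0377
```

View pics/w21.png

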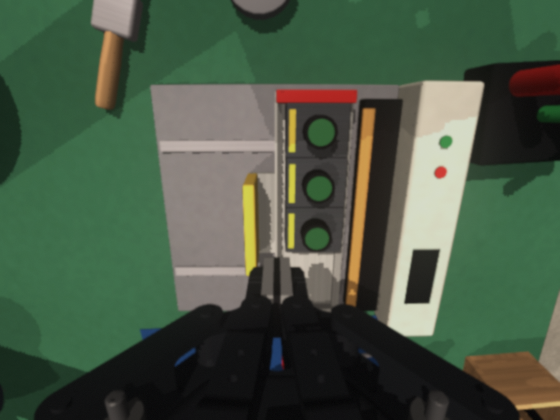

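View pics/s21z.png

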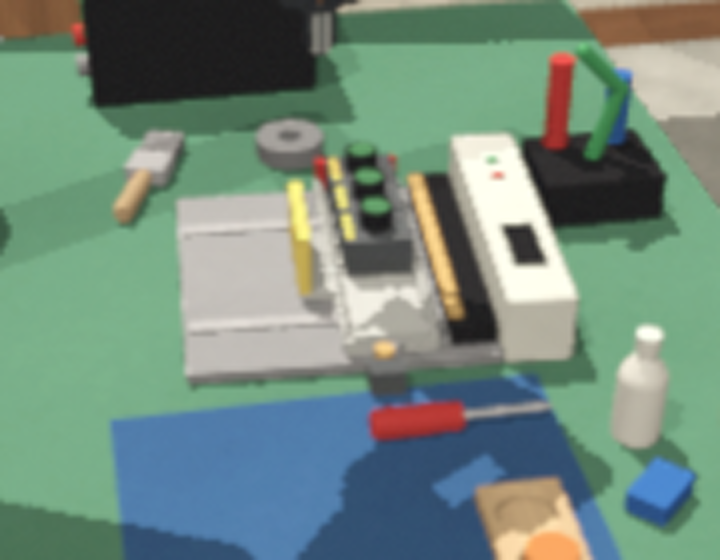

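```bash
python3 -m crank '[0,10,-40,0,0,0,20,-80,0,0,0,22,-120,0,0,0,22,-150,0,0,0,22,-170,-30,0,0,22,-170,-60,0,0,22,-170,-60,0]';python3 - <<'E'
from h import *
s=snap('wrist','w22');print(manip.sense()['tcp_pos'])
W=cloud(s)
cv2.imwrite('pics/w22z.png',cv2.resize(s['img'][150:300,200:400,::-1],None,fx=4,fy=4,interpolation=cv2.INTER_CUBIC)); np.savez('/tmp/w22.npz',W=W)
E
```

```text
t: 49.42
tcp_pos: [0.588, 0.1246, 0.1735]
tool_rot: [-0.514, -0.485, 0.519, -0.481]
force: [0.3, -0.3, -0.2]
finger_gap: -0.005
[0.58960762 0.12497463 0.17524873]
```

View pics/w22.png

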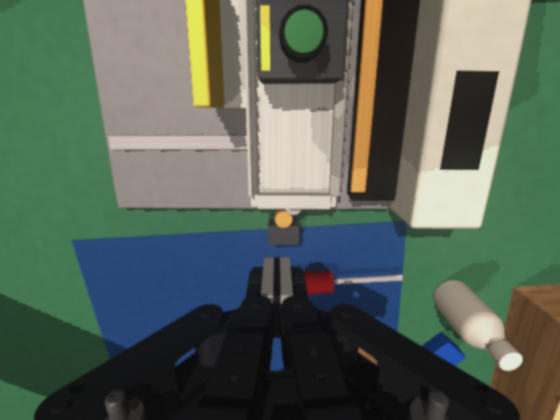

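View pics/w22z.png

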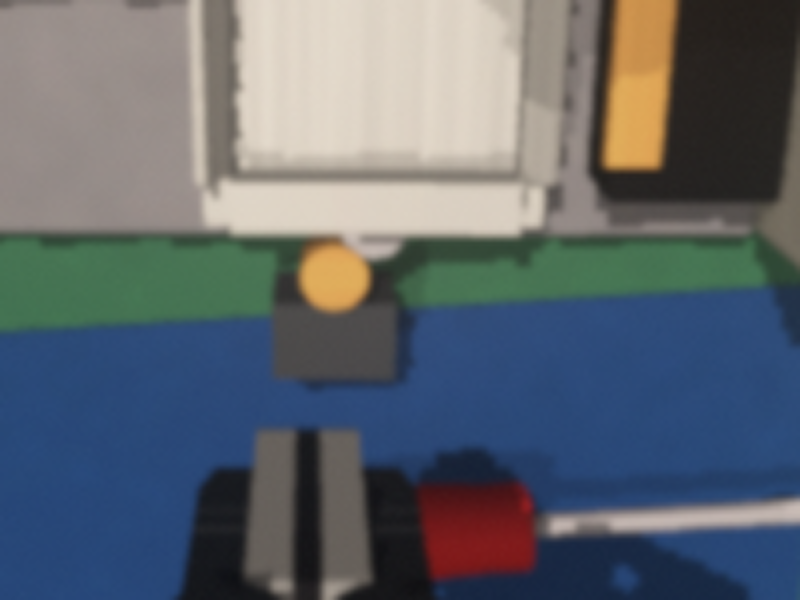

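The ridge (pixel 375,245 in the zoom) has passed to the far side of the orange plunger (335,275). That means the shuttle is latched, and the hard 25 N stop was the end stop. I'll do a last overall check.

```bash
python3 -m crank '[0,-20,0,60,0,0,-60,-40,120,0,0,-80,-80,140,0,0,-100,-110,140,0,0,-100,-110,140,0,0,-100,-110,140,0,0,-100,-110,140,0]';python3 - <<'E'
from h import *
s=snap('wrist','w23');print(manip.sense()['tcp_pos']);measure(s); measure(s,.022); dockm(s)
s=snap('top','top3');measure(s)
E
```

```text
t: 50.35
tcp_pos: [0.492, 0.0161, 0.3168]
tool_rot: [0.516, 0.484, -0.516, 0.484]
force: [-0.3, -0.3, -0.5]
finger_gap: 0.004
[0.49198621 0.01604835 0.31658686]
block [0.6626 0.1743] size 0.0751 0.0151 ang 86.4 stripe dir 0.0 z 0.0376 n 750
block [0.7003 0.1599] size 0.1011 0.0043 ang 87.8 stripe dir 0.0 z 0.0382 n 300
block [0.5672 0.176 ] size 0.0764 0.0051 ang 86.5 stripe dir 0.0 z 0.0351 n 187
block [0.644  0.1819] size 0.0542 0.0045 ang 85.4 stripe dir 0.0 z 0.0349 n 130
block [0.6797 0.1572] size 0.0396 0.0178 ang 86.5 stripe dir 0.0 z 0.0345 n 173
block [0.5787 0.1303] size 0.0116 0.0171 ang 86.6 stripe dir 0.0 z 0.0346 n 64
block [0.7645 0.0024] size 0.0385 0.0176 ang 69.0 stripe dir 0.0 z 0.0375 n 98
cap [ 0.6606 -0.1511] mean [ 0.6606 -0.1506] r 0.0201 ztop 0.031
cap [ 0.6593 -0.2119] mean [ 0.6591 -0.2115] r 0.0206 ztop 0.031
rack [ 0.6599 -0.1531] [0.1918 0.0648] 89.04 z 0.0136
block [0.7084 0.144 ] size 0.0518 0.1094 ang 29.4 stripe dir 0.0 z 0.0622 n 690
block [0.7673 0.0013] size 0.0383 0.0223 ang 68.4 stripe dir 0.0 z 0.0606 n 192
rack [0.6629 0.1744] [0.0768 0.016 ] 
[... 727 characters left out ...]
oat64(85.092)] z 0.0345 169
walltop [array([0.6759, 0.134 ]), array([0.0084, 0.0139]), np.float64(61.5887)] z 0.0345 41
walltop [array([0.5787, 0.1303]), array([0.0116, 0.0171]), np.float64(86.6313)] z 0.0346 65
walltop [array([0.6177, 0.1258]), array([0.0163, 0.0073]), np.float64(6.4943)] z 0.0344 41
block [0.6818 0.2518] size 0.2573 0.047 ang 86.0 stripe dir 0.0 z 0.0372 n 631
cap [ 0.658  -0.1536] mean [ 0.6587 -0.1531] r 0.0194 ztop 0.0345
cap [ 0.6571 -0.2151] mean [ 0.6558 -0.2144] r 0.0197 ztop 0.0343
barrel [ 0.6092 -0.5518] r 0.013
barrel [ 0.4586 -0.5457] r 0.014
barrel [ 0.2899 -0.386 ] r 0.014
barrel [ 0.26   -0.2486] r 0.0141
rack [ 0.6575 -0.1556] [0.1862 0.0653] 88.81 z 0.0145
```

View pics/top3.png

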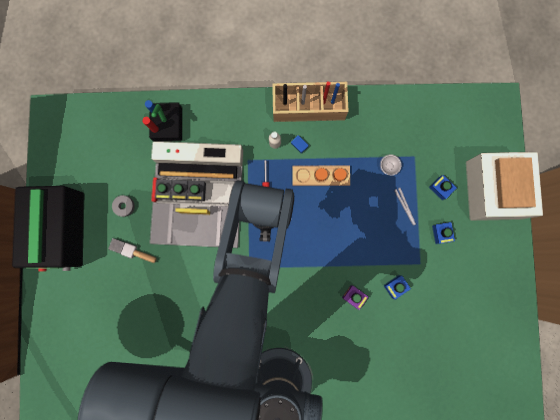

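View pics/w23.png

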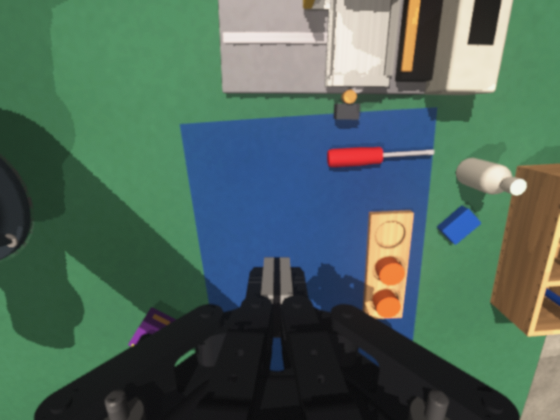

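```bash
python3 -c "
from station import workorder; print(workorder.sign_off())"
```

```text
the job is handed in; nothing more can be done
None
```

The job is done and handed in at about 50 s of the 210 s allowed; no verdict is reported. Three grey camera heads were present: the two capped ones and one bare one.

- **Caps:** Both stand open side down in rack wells 0 and 1. My last check put their tops at 31 mm and their centres within 2 mm of the well centres.
- **Camera row:** All three heads are in the tray with stripes towards the robot, closed up against the red stop. After the push their spacing measured 52 mm, equal to a camera's width, and they sat flat on the tray floor.
- **Shuttle:** I pushed it slowly by the yellow plate until it stopped hard. It did not move further at about 25 N.
- **Bystanders:** I saw no bystander or look-alike moved in the final pictures.

**One disagreement:** I measured only 87 mm of shuttle travel, not 100 mm. I take this to mean it started about 13 mm in. A close-up then showed the tray's ridge past the plunger, and with the hard stop that fits a latched shuttle. I could not read the joint itself or hear the click. One force reading (about 7 N at 82 mm of travel) does not clearly fit that picture.

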